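Hang the vapour monitor on the support ring by its snap hook

ROBOT

A 6-joint arm with a two-finger parallel gripper is mounted at the origin on the work surface. World frame = base frame: x ahead of the robot, y to its left, z up, the work surface at z = 0. Lengths are in m, angles in degrees, forces in N, time in s.
With the tool pointing down it reaches from about 0.25 to 0.725 m from the base axis. Payload 9.7 kg.
Tool frame: the origin (TCP) lies at the very end of the fingers, on their centre line; the grasp point (between the pads) lies 19 mm behind it; z points along the fingers, y is the direction in which the jaws open and shut (so a half turn about z gives the same grasp; the last joint's range is limited). The gripper opens to 85 mm and grips with 20 to 120 N. Pads are 22 mm wide; open, the fingers measure 114 mm over their backs; the gripper's body (76 mm by 85 mm) begins 54 mm behind the grasp point. The pads swing forward as they close: fully open they stand 13 mm farther back than shut.
Start: joints at [-74.828, 4.979, 10.078, 95.1, 0, 90], TCP at [0.144, -0.531, 0.196] pointing down, gripper open.
Joint ranges: [-179.16, 179.16], [-48.56, 103.87], [-65.8, 70.77], [-126.05, 130.52], [-82.76, 87.17], [-180, 180]. Speed limits (degrees/s): [127.2, 127.2, 147.25, 180, 180, 180].

INTERFACE

Orientations are given as [roll, pitch, yaw] about the fixed x, y, z axes, in that order (R = Rz(yaw) Ry(pitch) Rx(roll)).
In Python, from workcell import bot gives the robot as it stands. The module is installed in compiled form; this text tells all that it offers.
- The arm moves only by the tool step_arm, never from a script. Its arguments are lists of equal length, an entry for each row: "dr": the turn, a rotation vector about the tool's x, y, z in rad, a list of three; "xyz": the shift along the tool's x, y, z in units of 40 mm (1.0 is 40 mm), a list of three; "gripper": the opening, from 0 (shut) to 1 (fully open). In form: {"dr": [[wx, wy, wz], ...], "xyz": [[x, y, z], ...], "gripper": [gripper, ...]}. A call has exactly 8 rows; each row is the pose to reach, as a shift and turn from the pose commanded when the call began, along the tool's axes at that moment; what a row does not reach only later rows make up. A row lasts 1/10 s, in which the tool goes at most 50 mm and 8.59 degrees, less where a joint would pass 70% of its speed; a pose out of reach is approached as far as the arm can. A call with a gripper value outside its range is refused whole. The fingers move at their own pace and stop on an object; "squeeze" is the grip in N (left out, the last holds). Time passes only in rows, so rows that repeat a pose let the fingers close, or fill a call up. It gives the time, the measured TCP pose, the force and the opening at its end, in the units of the state.
- bot.get_obs(): the state, without advancing time (a new reading comes with each control period).
- bot.camera(name): name is "scene" or "top"; returns a dict with "image" (384x512x3 uint8, red, green, blue), "camera_matrix" (3x3 intrinsics, pixels), "R" (3x3) and "t" (3): a world point X has camera coordinates R X + t. Camera axes: x right, y down, z forward; pixel columns grow to the right and rows downward; lengths in m; the calibration is good to about 2 mm. A picture is of the moment at which its call begins. There is no depth.
- bot.job_done(): hands the job in, once; it reports no verdict.
Trained networks look in a picture, given as the dict that the camera call returned (one of the last four; its "shot" number tells which), for a name from the list of things; names that differ only in an ending like _2 or _b are one class to them, and where a whole thing is asked for, a point or a joint stands for the part that bears it (a point fixed in the world has none). Each returns a list of dicts, best first, with "p" (0 to 1); they miss things now and then, are a little off and sometimes report something else, mostly with a low value. They report only what shows in the picture. A call takes as long as a camera call. They do not tell look-alikes from the thing itself.
- bot.regions_of(picture, thing): "region" (384x512 bool, what is visible of it) and "box" ([centre column, centre row, width, height] in pixels, round what is visible of it).
The state is a dict: "time": time; "q": joint angles; "qd": joint speeds; "joint_efforts": joint torques, N m; "ee_pos": TCP position; "tcp_rot": TCP orientation; "wrist_force": force on the tool from outside, world axes, zero at the start; "torque": the same for the moment, N m; "opening": finger opening in m.
Only numpy, scipy, OpenCV 4.12 (cv2) and the standard library are available. Lean on these libraries where they do the work, as an engineer would, in place of code of your own. Each camera call takes 0.05 s, during which the arm holds its last target.

TASK

Hang the portable vapour monitor on the steel support ring of the bench lattice by the snap hook on its top: press the sprung gate open against the front of the ring, let it snap shut behind the ring wire, and leave the monitor hanging freely and at rest from the front of the ring. Go gently, because the ring arm must not be strained and the gate has a stop, and leave the other things on the bench where they are.

Things in the scene. Friction and masses are not known exactly. Their poses are not given: they have to be found in the camera images.
- monitor: Light grey plastic vapour monitor with black rubber bands, upright on the bench, 0.28 to 0.45 kg. Box 50 (x) x 80 (y) x 115 mm tall; origin: centre of underside, z up, +x the hook's gate side, display on -x. A rigid steel snap hook, 52 wide (x), 10 thick (y), 95 mm tall, stands on top in the x-z plane. The centre of mass is under the bow's middle.
- spine (a point): Point on the hook's spine, an upright bar 9 (x) by 10 mm (y) at x = -21.5 mm of the monitor, from 123 to 183 mm above its underside; this point is at 167 mm. Good place to pinch from above, fingers closing along the monitor's y. Axes as the monitor's.
- bow (a point): Inner top of the hook's round bow (9 mm bar), 200 mm above the monitor's underside, midway between spine and gate; the ring wire lies here when the monitor hangs. The hook's top is at 209 mm. Clear inside width between spine and nose 34 mm. Axes as the monitor's.
- nose (a point): Tip of the nose in which the bow ends on the gate side (9 mm round bar, x = +21.5 mm, 178.5 mm above the monitor's underside); the closed gate meets it from below. Axes as the monitor's.
- mouth (a point): Point on the axis of the closed gate (8 mm round bar at x = +21.5 mm, 127 to 178 mm above the underside), 168 mm above the underside and 10.5 mm below the nose: the height at which to bring the ring wire against the gate. Axes as the monitor's.
- gate (a joint): Gate angle (rad): 0 shut, grows as it is pushed inward (to the monitor's -x); pin 131 mm above the underside; hard stop at 0.54. Pushed by the wire at mouth it gives at 3 to 4 N, 5 to 6 N near the stop. From touch to stop the hook travels 21 mm; the wire is past the nose after 16.5 mm. Only in between can the hook be lowered: the wire slides up off the gate, which snaps shut below it.
- stand: Fixed bench lattice: two 12 mm upright steel rods 323 mm tall on flat feet, at y = -21 and +200 mm, with cross rods. Origin on the bench under clamp; -x points along the ring arm towards the robot; feet 10 mm high from x = -80 to +120 mm. It carries clamp and ring. The monitor must never push or pull on it with more than 20 N.
- clamp (a point): Point on the ring arm's axis inside the aluminium clamp block (28 x 46 x 28 mm), above the stand's origin, 245 to 285 mm over the bench; axes as the stand's. Through the block runs a level 10 mm rod along -x that ends in the support ring; clamped tight.
- ring_rod (a point): Point 50 mm along -x from clamp, on the rod's axis. Beyond it, at the same height, lies the level ring: 8 mm wire, 76 mm outside, 60 mm inside diameter. How far the rod was slid out is not reported: the axis of the ring's front wire is 75 to 135 mm farther along -x than this point (125 to 185 from clamp), to be found by touch or seen.
- bottle: Bystander: white plastic bottle, 64 mm diameter, 165 mm tall; origin centre of underside. Leave it alone.
- tape: Bystander: roll of tape lying flat, 100 mm diameter, 25 mm high; origin centre of underside. Leave it alone.
- mallet: Bystander: wooden mallet lying along its x, 260 mm long. Leave it alone.
Mind the look-alikes: they are no part of the job. Leave any orange, turquoise or yellow look-alike of the monitor alone.

How it is judged (in metres and radians):
On the way:
1. the gate is pressed open against the ring (more than 0.35 rad, with the monitor touching the ring) (value of joint gate above 0.35 rad and contact force between monitor and stand above 1 N), for 0.1 s.
At the end, for the whole second after the job is handed in: Released and at rest (under 40 mm/s), the monitor hangs upright (within 0.2 rad) by its bow from the front of the ring: bow's inner top 4 mm above the wire's axis, -8/+10 mm, and within 28 mm sideways of the ring's centre line; gate shut (under 0.08 rad), its weight on the ring (x of bow in the frame of clamp between -0.198 and -0.105 m and y of bow in the frame of clamp between -0.028 and 0.028 m and z of bow in the frame of clamp between -0.004 and 0.014 m and value of joint gate below 0.08 rad and angle between monitor's own z axis and vertical below 0.2 rad and contact force between monitor and stand above 1.5 N and linear speed of monitor below 0.04 m/s); the robot touches nothing.
It fails at once if the monitor (with its hook) pushes or pulls the ring and stand with more than 20 N (contact force between monitor and stand above 20 N).
It fails at once if a bystander (bottle, tape or mallet) is moved by more than 20 mm (distance of any of bottle, tape, mallet from where it was at the start of the episode above 0.02 m).
It also fails if it takes over 61 s, if anything falls off the work surface, if the arm or the gripper's body presses on something with over 40 N, if the wrist force passes 120 N, or if a joint passes its speed limit or range.

## Working session

There is one attempt and no reset: what is moved stays moved. The work goes in short steps, Python scripts to look and compute and a tool call to move; the robot and the scene stay as the last step left them, time stands still between calls to the robot, and variables do not carry over. Pictures are saved under pics/ and viewed, and the job is handed in when it is done.

Besides the shell and the picture viewer there is one more tool, called after ">>>" as a command line: name --argument value ..., lists and objects as JSON in quotes. step_arm: Moves the arm, as the interface text tells. Its arguments: {"type":"object","properties":{"dr":{"type":"array"},"xyz":{"type":"array"},"gripper":{"type":"array"},"squeeze":{"type":"number"}},"required":["dr","xyz","gripper"]}

```bash
mkdir -p pics; python3 - <<'E'
from workcell import bot
import cv2,numpy as np,pickle
o=bot.get_obs();print(o)
P={}
for n in("scene","top"):
    p=bot.camera(n);P[n]=p
    cv2.imwrite(f"pics/{n}0.png",p["image"][:,:,::-1])
    print(n,p["camera_matrix"].tolist(),p["R"].tolist(),p["t"].tolist(),p["shot"])
    for t in("monitor","spine","bow","stand","clamp","ring_rod","bottle","tape","mallet"):
        try:
            for d in bot.regions_of(p,t)[:5]: print(t,round(d["p"],2),np.round(d["box"],1))
        except Exception as e: print(t,e)
pickle.dump(P,open("p0.pkl","wb"))
E
```

```text
{'time': 0.0, 'q': array([-7.48275194e+01,  5.00919766e+00,  1.00353248e+01,  9.50986050e+01,
       -4.80978784e-04,  8.99998443e+01]), 'qd': array([-0.09275934, -0.01226008, -0.03275324,  0.11238801, -0.01596638,
       -0.02960506]), 'joint_efforts': array([-1.17470539e-03, -5.20390248e+01,  4.64798498e+01,  1.63979887e-02,
        2.33304951e-05,  2.90716102e-06]), 'ee_pos': array([ 0.14387752, -0.53057456,  0.19560914]), 'tcp_rot': array([-1.79927522e+02,  4.80781400e-04,  1.51726370e+01]), 'wrist_force': array([0.27071003, 0.51714517, 0.55818885]), 'torque': array([ 0.01114241, -0.01379863, -0.02519318]), 'opening': 0.08577844045018097}
scene [[423.18108175969456, 0.0, 255.2316588644674], [0.0, 423.18108175969456, 191.19537713342106], [0.0, 0.0, 1.0]] [[-0.6415640840578458, 0.7670563077380975, -0.004488519378883219], [0.584617129286214, 0.4851673255873018, -0.6502580090453413], [-0.4966068245525463, -0.4198062492884809, -0.7597001874859413]] [0.327889330450059, -0.23146401909242226, 1.5973463587999877] 1
monitor 0.97 [202.  147.6  29.6  55.4]
monitor 0.93 [176.8 128.7  22.1  57
[... 1133 characters left out ...]
onitor 0.77 [366.9 257.8  30.3  29.6]
monitor 0.75 [337.9 212.7  31.9  20.4]
monitor 0.63 [333.8 242.9  30.7  26.5]
spine 0.93 [366.  260.4  29.   25.8]
spine 0.86 [373.4 220.4  30.3  22.1]
spine 0.76 [332.8 245.1  27.4  24.5]
spine 0.71 [338.5 212.   32.   25.2]
spine 0.56 [311.8 180.3  30.   27.4]
bow 0.92 [367.8 261.9  34.4  27.7]
bow 0.82 [309.4 178.   22.9  29.6]
bow 0.79 [336.6 214.2  28.5  23.1]
bow 0.7 [331.4 247.   30.5  26.3]
bow 0.68 [372.5 217.3  33.   28.5]
stand 0.78 [251.9 142.1  86.9  80.5]
clamp 0.82 [270.4 154.5  43.8  58.2]
ring_rod 0.61 [269.9 153.1  43.8  56.8]
bottle 0.71 [187.6 219.6  18.   17.6]
tape 0.63 [359.4 184.3  28.2  25. ]
mallet 0.63 [149.9 186.9  24.9  65.1]
```

```bash
python3 - <<'E'
import pickle,cv2
P=pickle.load(open("p0.pkl","rb"))
a=P["scene"]["image"][60:360,130:430,::-1];b=P["top"]["image"][90:290,130:400,::-1]
cv2.imwrite("pics/s0c.png",cv2.resize(a[:180,:200],None,fx=4,fy=3.3333 if 0 else 3.3,interpolation=cv2.INTER_CUBIC))
cv2.imwrite("pics/t0c.png",cv2.resize(b,None,fx=2.96,fy=2.96,interpolation=cv2.INTER_CUBIC))
E
```

```text
(no output)
```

View pics/scene0.png

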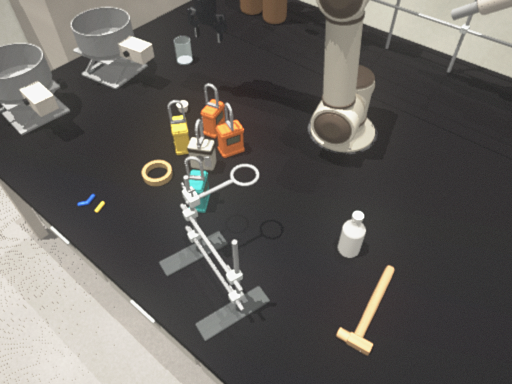

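View pics/s0c.png

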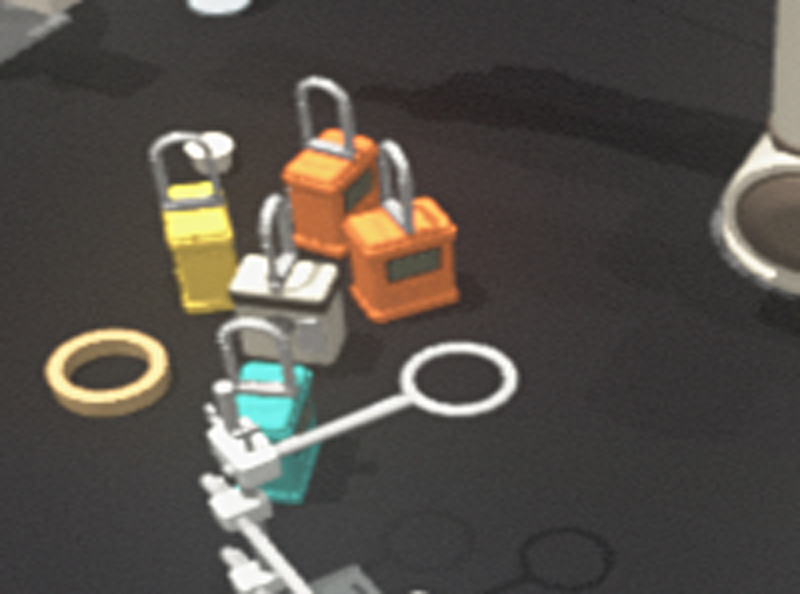

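View pics/t0c.png

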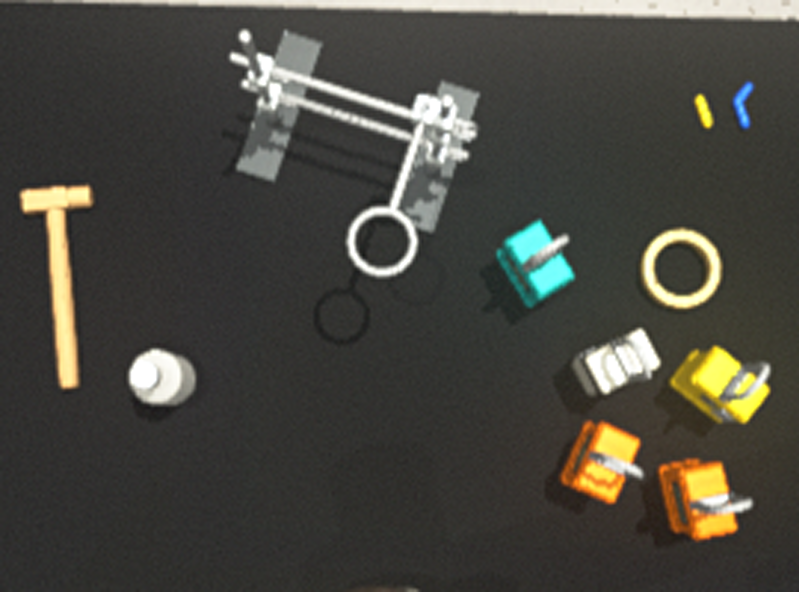

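```bash
python3 - <<'E'
import pickle,cv2,numpy as np
P=pickle.load(open("p0.pkl","rb"))
a=P["scene"]["image"][115:175,170:240,::-1];b=P["top"]["image"][190:240,310:370,::-1]
A=cv2.resize(a,None,fx=8,fy=8,interpolation=cv2.INTER_CUBIC)
cv2.imwrite("pics/s0d.png",cv2.resize(a,None,fx=9,fy=9,interpolation=cv2.INTER_CUBIC))
cv2.imwrite("pics/t0d.png",cv2.resize(b,None,fx=10,fy=10,interpolation=cv2.INTER_CUBIC))
E
```

```text
(no output)
```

View pics/s0d.png

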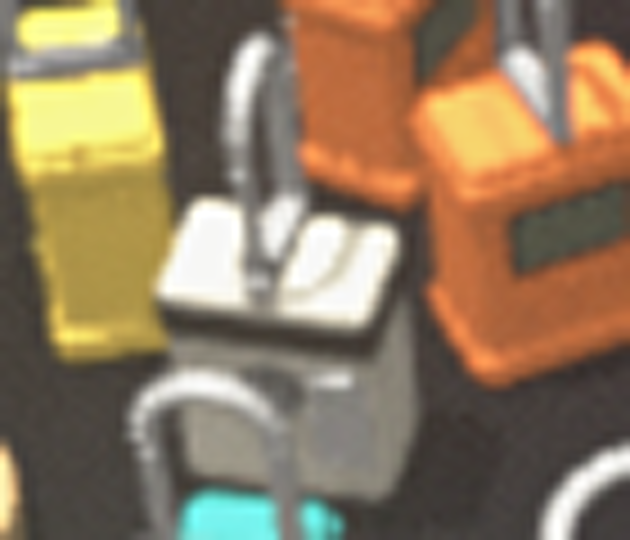

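View pics/t0d.png

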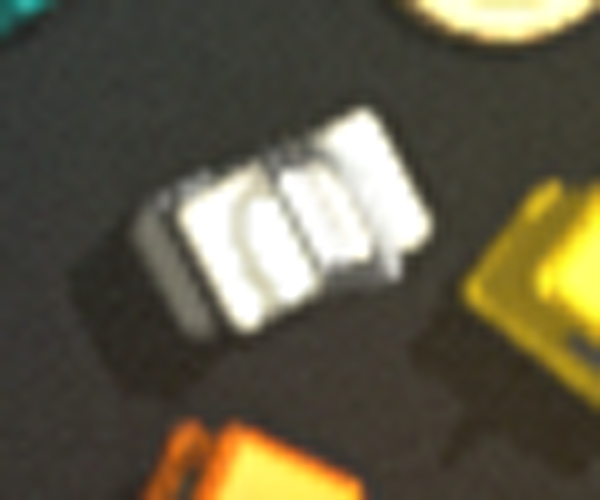

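```bash
cat > h.py <<'E'
import numpy as np,cv2,pickle
def proj(p,X):
    X=np.atleast_2d(X);c=X@p["R"].T+p["t"];u=c@p["camera_matrix"].T;return u[:,:2]/u[:,2:]
def back(p,uv,z):
    uv=np.atleast_2d(uv);d=np.c_[uv,np.ones(len(uv))]@np.linalg.inv(p["camera_matrix"]).T@p["R"]
    C=-p["R"].T@p["t"];s=(z-C[2])/d[:,2];return C+s[:,None]*d
def M(x,y,yaw,z,pts):
    c,s=np.cos(yaw),np.sin(yaw);pts=np.atleast_2d(pts)
    return np.c_[x+c*pts[:,0]-s*pts[:,1],y+s*pts[:,0]+c*pts[:,1],z+pts[:,2]]
def crop(img,r,f,name,lines=()):
    x0,y0,x1,y1=r
    a=cv2.resize(np.ascontiguousarray(img[y0:y1,x0:x1,::-1]),None,fx=f,fy=f,interpolation=cv2.INTER_CUBIC)
    for uv,col in lines:
        q=((np.array(uv)-[x0,y0]+0.5)*f).astype(int)
        for i in range(len(q)-1): cv2.line(a,tuple(map(int,q[i])),tuple(map(int,q[i+1])),col,1)
    cv2.imwrite("pics/"+name,a)
E
python3 - <<'E'
from h import *
P=pickle.load(open("p0.pkl","rb"))
for n in P: print(n,-P[n]["R"].T@P[n]["t"])
sc=np.array([[200,200],[400,235],[370,325],[160,295]])/9+[170,115]-.5
tc=np.array([[180,210],[365,105],[435,225],[245,335]])/10+[310,190]-.5
for n,u in(("scene",sc),("top",tc)):
    X=back(P[n],u,.115);print(n,X.round(4).tolist(),X.mean(0))
    e=np.diff(np.r_[X,X[:1]],axis=0);print(np.linalg.norm(e,axis=1),np.degrees(np.arctan2(e[:,1],e[:,0])))
# ring ellipse fits: threshold bright in top near (258,171)
E
```

```text
scene [1.13893295 0.53136518 1.06446473]
top [0.39752518 0.02618938 1.40705801]
scene [[0.4703, -0.3085, 0.115], [0.4369, -0.2385, 0.115], [0.4781, -0.2142, 0.115], [0.5152, -0.2833, 0.115]] [ 0.47513744 -0.2611381   0.115     ]
[0.07752384 0.04780316 0.07844539 0.05149754] [ 115.48474724   30.58860516  -61.76053514 -150.70545695]
top [[0.4754, -0.2186, 0.115], [0.5147, -0.2843, 0.115], [0.4726, -0.3093, 0.115], [0.4317, -0.242, 0.115]] [ 0.47361507 -0.2635686   0.115     ]
[0.076569   0.04900895 0.07875634 0.04957182] [ -59.14131102 -149.34945337  121.22739997   28.12560845]
```

```bash
cat >> h.py <<'E'
def hook():
    a=np.linspace(np.pi,0,13)
    bow=np.c_[21.5*np.cos(a),0*a,183+21.5*np.sin(a)]
    return [np.r_[[[-21.5,0,123]],bow,[[21.5,0,178.5]]]/1000, np.array([[21.5,0,127],[21.5,0,178]])/1000]
def box():
    c=np.array([[-25,-40],[25,-40],[25,40],[-25,40],[-25,-40]])
    return [np.c_[c,0*c[:,:1]]/1000,np.c_[c,0*c[:,:1]+115]/1000]
E
python3 - <<'E'
from h import *
from scipy.optimize import least_squares
P=pickle.load(open("p0.pkl","rb"))
for yaw in(29.5,):
    for n,r,f in(("scene",(165,110,245,180),9),("top",(305,185,375,245),9)):
        L=[]
        for k,pl in enumerate(hook()): L.append((proj(P[n],M(.4745,-.262,np.radians(yaw),0,pl)),[(0,0,255),(0,255,0)][k]))
        for pl in box(): L.append((proj(P[n],M(.4745,-.262,np.radians(yaw),0,pl)),(255,0,255)))
        crop(P[n]["image"],r,f,f"ov_{n}.png",L)
# ring centre
S=[]
for n,(c0,c1,r0,r1) in(("scene",(226,264,160,190)),("top",(244,275,155,187))):
    g=P[n]["image"][r0:r1,c0:c1].min(2)
    m=(g>120).astype(np.uint8);k,l,st,ce=cv2.connectedComponentsWithStats(m);i=1+np.argmax(st[1:,4]);m=(l==i)
    ys,xs=np.nonzero(m);pts=np.c_[xs+c0,ys+r0].astype(np.float32)
    hull=cv2.convexHull(pts);print(n,len(pts),pts.min(0),pts.max(0))
    S.append((n,pts))
pickle.dump(S,open("ringpix.pkl","wb"))
for n,r in(("scene",(170,150,270,220)),("top",(235,110,300,195))): crop(P[n]["image"],r,8 if n=="scene" else 7,f"ring_{n}.png")
E
```

```text
scene 285 [226. 164.] [258. 185.]
top 275 [247. 155.] [274. 183.]
```

View pics/ov_scene.png

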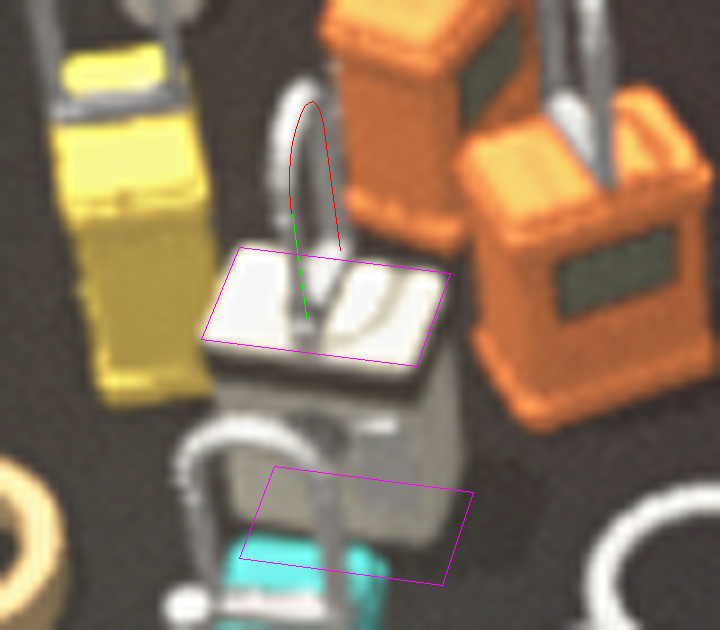

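View pics/ov_top.png

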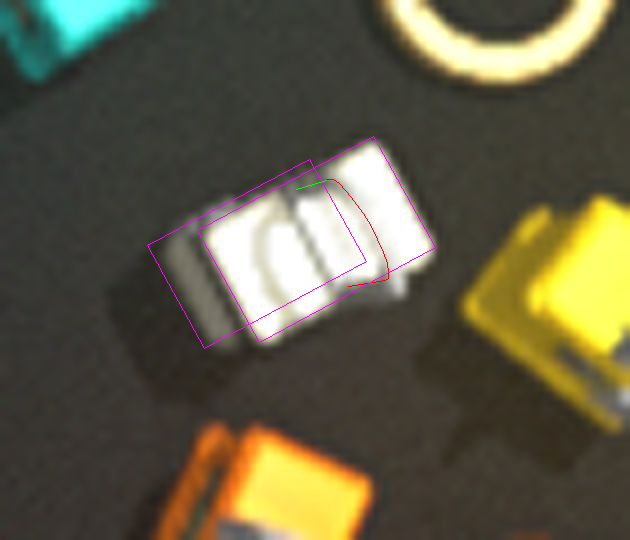

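View pics/ring_scene.png

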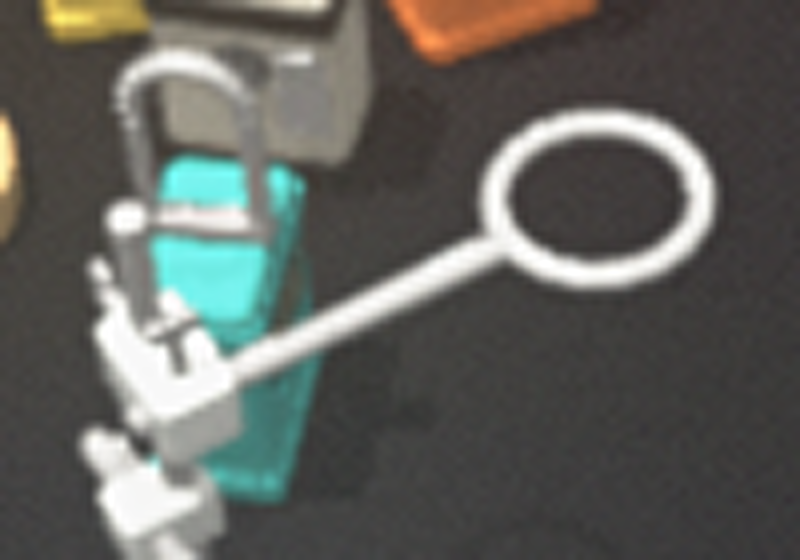

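View pics/ring_top.png

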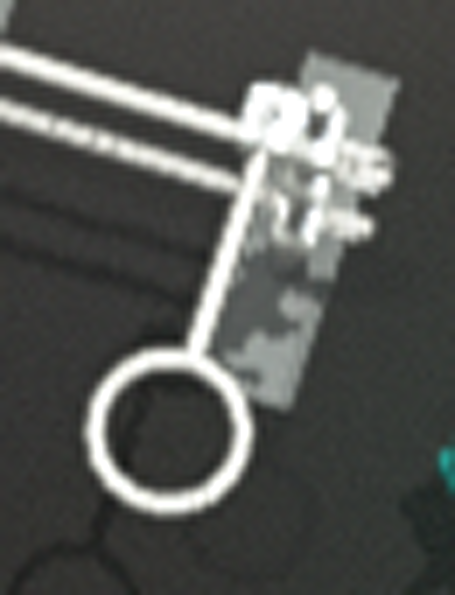

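```bash
python3 - <<'E'
from h import *
P=pickle.load(open("p0.pkl","rb"))
crop(P["scene"]["image"],(185,98,250,150),12,"hk.png")
E
```

```text
(no output)
```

View pics/hk.png

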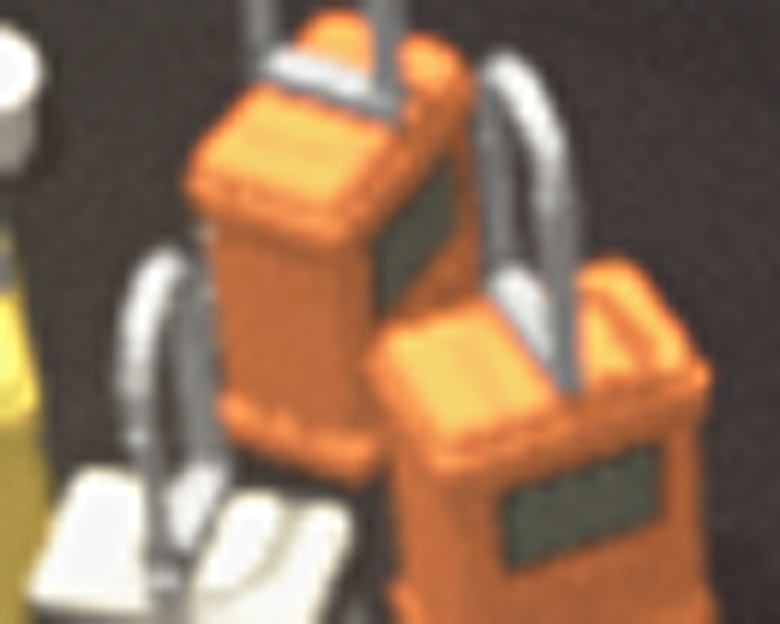

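```bash
python3 - <<'E'
from h import *
from scipy.optimize import least_squares
from scipy.spatial import cKDTree
P=pickle.load(open("p0.pkl","rb"))
a=np.linspace(0,2*np.pi,400)
def ringuv(p,X): return proj(p,np.c_[X[0]+.034*np.cos(a),X[1]+.034*np.sin(a),X[2]+0*a])
X=np.array([.60,.03,.265])
pix={}
for n in P:
    g=P[n]["image"].astype(int);m=g.min(2)>110;ys,xs=np.nonzero(m);pix[n]=np.c_[xs,ys]
# initial via grid: use centre from 2 ellipses
from itertools import product
X0=(back(P["top"],[[257.5,171.5]],.265)[0]);print(X0)
X=X0
for rad in(6,4,3,2.5,2.5):
    sel={n:pix[n][cKDTree(ringuv(P[n],X)).query(pix[n])[0]<rad] for n in P}
    def cost(X):
        r=[]
        for n in P:
            r.append(cKDTree(sel[n]).query(ringuv(P[n],X))[0])
            c=ringuv(P[n],X);r.append(cKDTree(c).query(sel[n])[0])
        return np.concatenate(r)
    s=least_squares(cost,X,diff_step=1e-3,loss="soft_l1",x_scale=.01);X=s.x;print(X,np.sqrt(np.mean(s.fun**2)),[len(v) for v in sel.values()])
# separate per-camera at z fixed
for n in P:
    for z in(.245,.265,.285):
        f=lambda q:np.r_[cKDTree(sel[n]).query(ringuv(P[n],[q[0],q[1],z]))[0],cKDTree(ringuv(P[n],[q[0],q[1],z])).query(sel[n])[0]]
        s=least_squares(f,X[:2],diff_step=1e-3,x_scale=.01);print(n,z,s.x,np.sqrt(np.mean(s.fun**2)))
for n,r,f in(("scene",(170,150,270,220),8),("top",(235,110,300,195),7)):
    crop(P[n]["image"],r,f,f"ring2_{n}.png",[(ringuv(P[n],X),(0,0,255))])
# rod direction: back-project rod pixels
rods=np.array([[505,245],[240,372]])/8+[170,150]-.5
rodt=np.array([[195,350],[258,160]])/7+[235,110]-.5
for n,u in(("scene",rods),("top",rodt)):
    Q=back(P[n],u,X[2]);d=Q[1]-Q[0];print(n,Q.tolist(),np.degrees(np.arctan2(d[1],d[0])),[np.degrees(np.arctan2(*(q-X)[1::-1])) for q in Q])
E
```

```text
[0.58445389 0.03323865 0.265     ]
[0.58872456 0.02917894 0.26250931] 0.9128598589281439 [285, 246]
[0.58852457 0.02857906 0.26196505] 0.8759421442975589 [287, 240]
[0.58833045 0.02861914 0.26188822] 0.7893089403852598 [282, 229]
[0.5882836  0.02884367 0.26202258] 0.7581650809357077 [279, 223]
[0.58828364 0.0288442  0.2620227 ] 0.7581657219572893 [279, 223]
scene 0.245 [0.57690966 0.01802348] 0.8103795440040821
scene 0.265 [0.59047555 0.03045811] 0.7896590201392271
scene 0.285 [0.60410524 0.04250411] 0.824388886566365
top 0.245 [0.58992493 0.02925051] 0.7164864578535104
top 0.265 [0.58711726 0.02936506] 0.7038516261357701
top 0.285 [0.58384325 0.02900302] 0.7077535997176535
scene [[0.6227116097620777, 0.019631972567163758, 0.26202269513506293], [0.714437852626826, -0.00812119006796641, 0.2620226951350628]] -16.83398477326411 [np.float64(-14.980240852267919), np.float64(-16.33150501277623)]
top [[0.624176050494718, 0.018783107826165355, 0.2620226951350628], [0.7137574662482277, -0.007926193335991871, 0.2620226951350628]] -16.602303291908154 [np.float64(-15.6588423045578), np.float64(-16.33334201191576)]
```

View pics/ring2_scene.png

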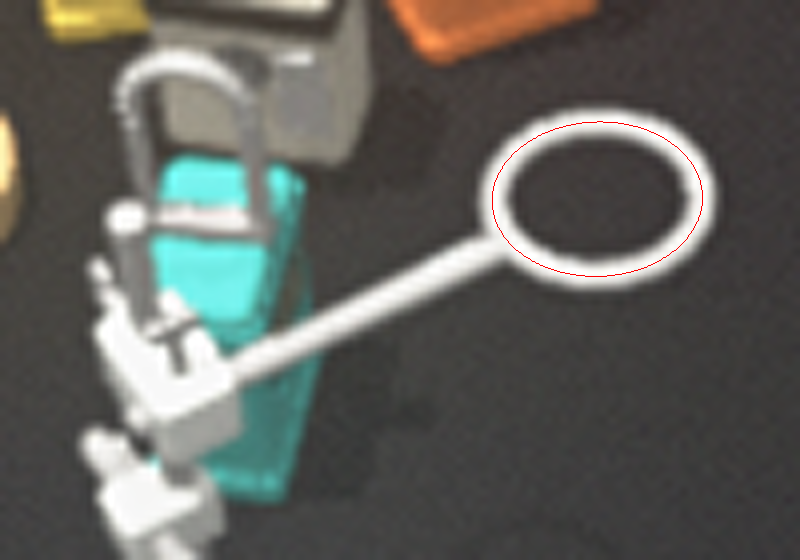

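View pics/ring2_top.png

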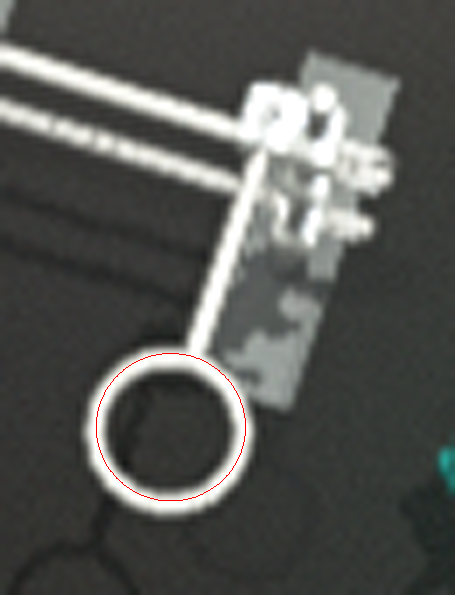

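```bash
python3 - <<'E'
from h import *
from scipy.optimize import minimize
from scipy.ndimage import map_coordinates,gaussian_filter
P=pickle.load(open("p0.pkl","rb"))
a=np.radians(np.arange(0,360,2)); a=a[np.abs((np.degrees(a)+16.6+180)%360-180)>30]
G={n:gaussian_filter(np.minimum(P[n]["image"].min(2).astype(float),200),.5) for n in P}
def sc(X,ns=("scene","top")):
    v=0
    for n in ns:
        for r,w in((.034,1),(.0265,-.5),(.0415,-.5)):
            u=proj(P[n],np.c_[X[0]+r*np.cos(a),X[1]+r*np.sin(a),X[2]+0*a])
            v-=w*map_coordinates(G[n],[u[:,1],u[:,0]],order=1).mean()
    return v
X0=np.array([.588,.029,.262])
s=minimize(sc,X0,method="Nelder-Mead",options=dict(initial_simplex=X0+np.r_[np.zeros((1,3)),np.eye(3)*.006],xatol=1e-5,fatol=1e-3));print(s.x,s.fun)
for n in P:
    q=minimize(lambda q:sc([q[0],q[1],s.x[2]],(n,)),s.x[:2],method="Nelder-Mead",options=dict(initial_simplex=s.x[:2]+np.array([[0,0],[.005,0],[0,.005]])));print(n,q.x,q.fun)
X=s.x
rods=np.array([[505,245],[240,372]])/8+[170,150]-.5
rodt=np.array([[195,350],[258,160]])/7+[235,110]-.5
for n,u in(("scene",rods),("top",rodt)):
    Q=back(P[n],u,X[2]);d=Q[1]-Q[0];print(n,np.degrees(np.arctan2(d[1],d[0])),[np.degrees(np.arctan2(*(q-X)[1::-1])) for q in Q])
# neighbours: hook top approx
for nm,uv in(("orangeA",(342.5,246)),("yellow",(383,218)),("turq",(315,173)),("orangeB",(373,260))): print(nm,back(P["top"],[uv],.2)[0])
E
```

```text
[0.58728241 0.02890288 0.26145984] -227.67992917441615
scene [0.58790456 0.02828702] -108.1577684117699
top [0.58674934 0.02951969] -123.06253022217743
scene -16.83398477326409 [np.float64(-15.355590762666727), np.float64(-16.42752693024453)]
top -16.60230329190814 [np.float64(-15.299972966960969), np.float64(-16.22348252269967)]
orangeA [ 0.35476889 -0.25272822  0.2       ]
yellow [ 0.45040231 -0.38676338  0.2       ]
turq [ 0.59523254 -0.15959355  0.2       ]
orangeB [ 0.31199427 -0.35284001  0.2       ]
```

>>> step_arm --dr '[[0,0,0],[0,0,0],[0,0,-0.05],[0,0,-0.1],[0,0,-0.15],[0,0,-0.2],[0,0,-0.25],[0,0,-0.25]]' --xyz '[[0,0,-1.2],[0,0,-2.1],[1.1,-0.5,-2.1],[2.2,-1.0,-2.1],[3.3,-1.5,-2.1],[4.4,-2.0,-2.1],[5.5,-2.5,-2.1],[6.6,-3.0,-2.1]]' --gripper '[0.5,0.5,0.5,0.5,0.5,0.5,0.5,0.5]'

```text
time: 1.8
ee_pos: [0.3685, -0.3444, 0.2805]
tcp_rot: [180.0, -0.0, 29.6]
wrist_force: [1.0, -0.7, -0.2]
opening: 0.0424
```

>>> step_arm --dr '[[0,0,0],[0,0,0],[0,0,0],[0,0,0],[0,0,0],[0,0,0],[0,0,0],[0,0,0]]' --xyz '[[1.0,-0.2,0],[2.0,-0.4,0],[2.6,-0.5,0],[2.82,-0.5,0.2],[2.82,-0.5,1.1],[2.82,-0.5,2.1],[2.82,-0.5,2.9],[2.82,-0.5,3.3]]' --gripper '[0.5,0.5,0.5,0.5,0.5,0.5,0.5,0.5]'

```text
time: 2.6
ee_pos: [0.454, -0.2728, 0.1446]
tcp_rot: [-179.8, 0.1, 29.5]
wrist_force: [-0.1, -0.2, -0.5]
opening: 0.0423
```

```bash
cat > snap.py <<'E'
from workcell import bot
from h import *
import sys
def snap(tag,rs,rt,fs=8,ft=8):
    P={n:bot.camera(n) for n in("scene","top")};pickle.dump(P,open(tag+".pkl","wb"))
    if rs: crop(P["scene"]["image"],rs,fs,tag+"_s.png")
    if rt: crop(P["top"]["image"],rt,ft,tag+"_t.png")
    o=bot.get_obs();print(o["time"],o["ee_pos"],o["tcp_rot"],o["wrist_force"],o["torque"],o["opening"])
    return P
E
python3 -c "
from snap import *
snap('g1',(160,70,260,180),(290,170,390,270),6,6)"
```

```text
2.7 [ 0.45389953 -0.27278178  0.14534968] [-1.79782095e+02  1.37329144e-01  2.94545213e+01] [ 0.03877351 -0.52653387  0.66999051] [-0.00752086  0.05005594 -0.03780476] 0.043090229575196544
```

View pics/g1_s.png

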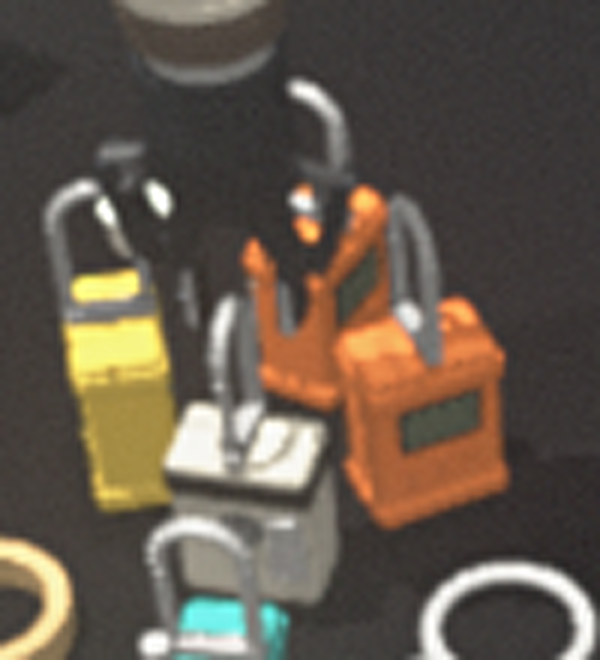

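View pics/g1_t.png

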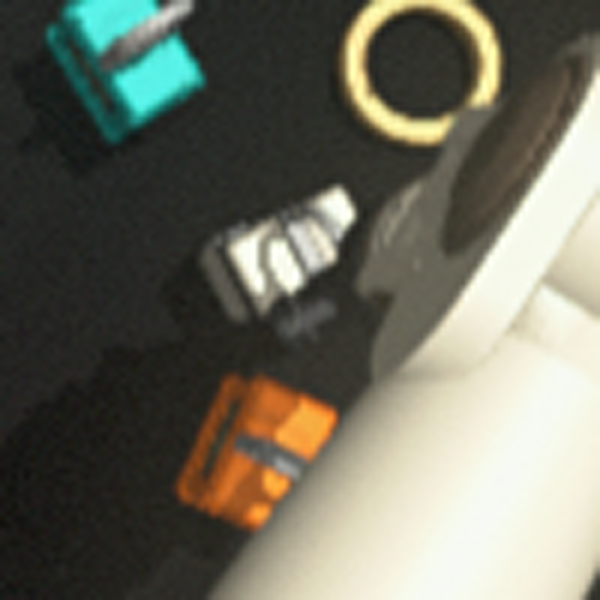

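>>> step_arm --dr '[[0,0,0],[0,0,0],[0,0,0],[0,0,0],[0,0,0],[0,0,0],[0,0,0],[0,0,0]]' --xyz '[[0,0,0],[0,0,0],[0,0,0],[0,0,0],[0,0,0],[0,0,0],[0,0,0],[0,0,0]]' --gripper '[0,0,0,0,0,0,0,0]' --squeeze 100

```text
time: 3.5
ee_pos: [0.4564, -0.2736, 0.15]
tcp_rot: [179.8, -0.1, 29.5]
wrist_force: [0.6, -0.6, 5.7]
opening: 0.0055
```

>>> step_arm --dr '[[0,0,0],[0,0,0],[0,0,0],[0,0,0],[0,0,0],[0,0,0],[0,0,0],[0,0,0]]' --xyz '[[0,0,0],[0,0,0],[0,0,0],[0,0,0],[0,0,0],[0,0,0],[0,0,0],[0,0,0]]' --gripper '[0,0,0,0,0,0,0,0]'

```text
time: 4.3
ee_pos: [0.4564, -0.2736, 0.15]
tcp_rot: [179.8, -0.1, 29.5]
wrist_force: [1.0, -1.7, 6.2]
opening: 0.0057
```

```bash
python3 -c "
from snap import *
snap('g2',(170,90,250,170),(310,180,390,260),8,8)"
```

```text
4.4 [ 0.45640984 -0.27355792  0.15003516] [ 1.79836692e+02 -7.72207569e-02  2.94910412e+01] [ 0.32563401 -1.05865783  5.64599125] [-0.13197876  0.10968712 -0.06886284] 0.005703113650414819
```

View pics/g2_s.png

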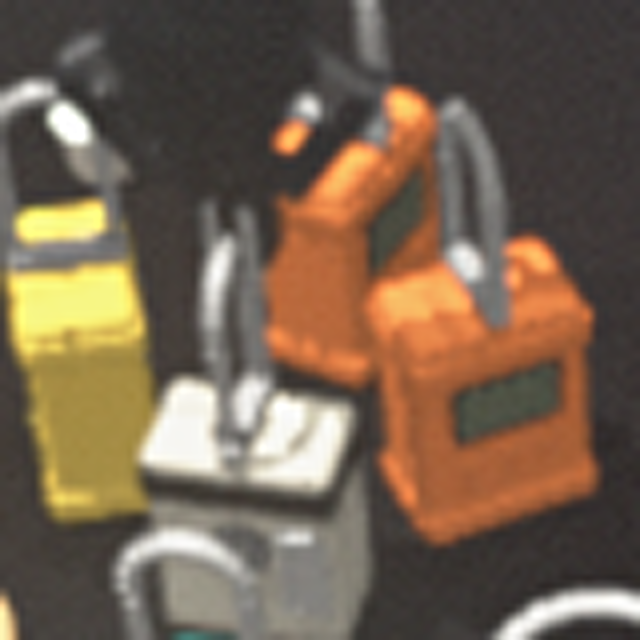

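View pics/g2_t.png

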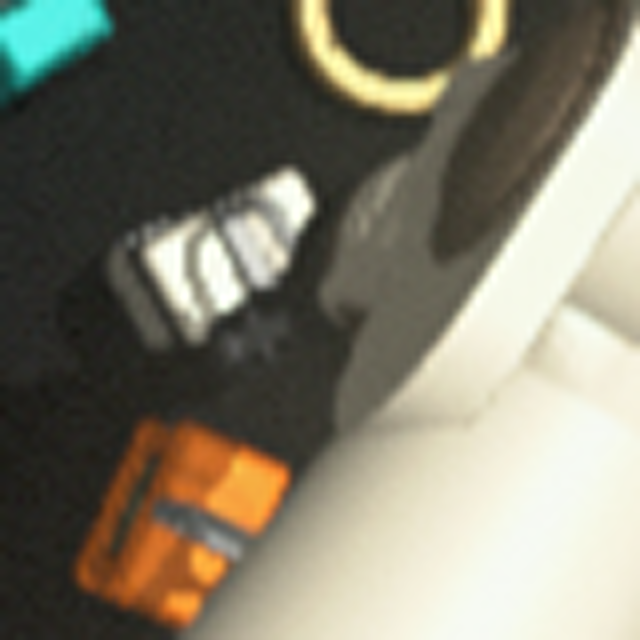

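>>> step_arm --dr '[[0,0,0],[0,0,0],[0,0,0],[0,0,0],[0,0,0],[0,0,0],[0,0,0],[0,0,0]]' --xyz '[[0,0,-0.05],[0,0,-0.1],[0,0,-0.2],[0,0,-0.3],[0,0,-0.4],[0,0,-0.5],[0,0,-0.5],[0,0,-0.5]]' --gripper '[0,0,0,0,0,0,0,0]'

```text
time: 5.2
ee_pos: [0.4557, -0.273, 0.1683]
tcp_rot: [180.0, -0.0, 29.5]
wrist_force: [-0.4, -0.1, -3.3]
opening: 0.0055
```

```bash
python3 -c "
from snap import *
P=snap('g3',(170,80,250,160),None,8,8)"
```

```text
5.3 [ 0.45558685 -0.27292398  0.16806192] [-1.79982246e+02  1.03824157e-02  2.94950749e+01] [-0.11598106 -0.27810917 -3.37386548] [-0.08799103  0.04477261  0.0130418 ] 0.005991595143109069
```

View pics/g3_s.png

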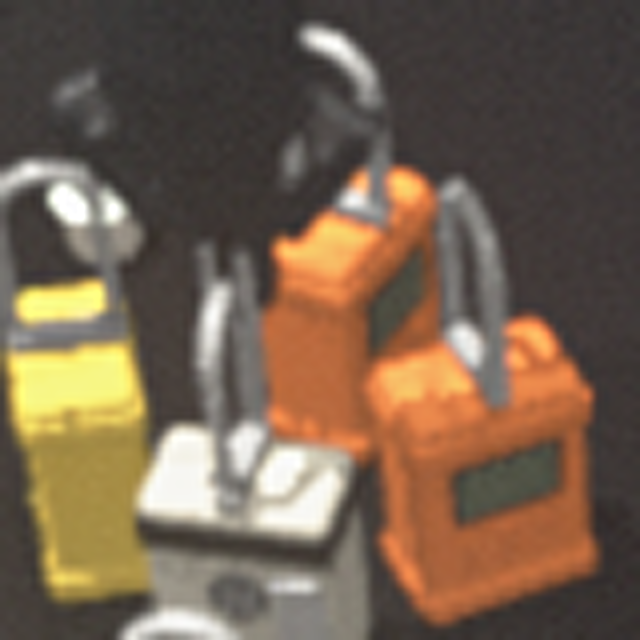

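>>> step_arm --dr '[[0,0,0],[0,0,0],[0,0,0],[0,0,0],[0,0,0],[0,0,0],[0,0,0],[0,0,0]]' --xyz '[[0,0,-0.4],[0,0,-1.1],[0,0,-1.9],[0,0,-2.8],[0,0,-3.7],[0,0,-4.5],[0,0,-5.1],[0,0,-5.3]]' --gripper '[0,0,0,0,0,0,0,0]'

```text
time: 6.1
ee_pos: [0.4559, -0.2731, 0.3827]
tcp_rot: [179.8, -0.1, 29.5]
wrist_force: [0.4, -1.4, -3.8]
opening: 0.0055
```

>>> step_arm --dr '[[0,0,0.03],[0,0,0.08],[0,0,0.14],[0,0,0.2],[0,0,0.26],[0,0,0.32],[0,0,0.37],[0,0,0.4]]' --xyz '[[0.1,-0.2,0],[0.3,-0.6,0],[0.6,-1.1,0],[0.9,-1.7,0],[1.2,-2.3,0],[1.5,-2.9,0],[1.8,-3.5,0],[2.03,-3.78,0]]' --gripper '[0,0,0,0,0,0,0,0]'

```text
time: 6.9
ee_pos: [0.4514, -0.0997, 0.3807]
tcp_rot: [-180.0, -0.0, 6.5]
wrist_force: [-0.0, -0.2, -3.7]
opening: 0.0057
```

>>> step_arm --dr '[[0,0,0.03],[0,0,0.08],[0,0,0.14],[0,0,0.2],[0,0,0.27],[0,0,0.33],[0,0,0.38],[0,0,0.403]]' --xyz '[[0.02,-0.3,0],[0.06,-0.8,0],[0.1,-1.4,0],[0.2,-2.1,0],[0.28,-2.8,0],[0.33,-3.5,0],[0.37,-4.0,0],[0.39,-4.26,0]]' --gripper '[0,0,0,0,0,0,0,0]'

```text
time: 7.7
ee_pos: [0.4237, -0.0756, 0.3804]
tcp_rot: [-177.2, 0.1, -12.2]
wrist_force: [-0.4, -1.0, -2.4]
opening: 0.0055
```

>>> step_arm --dr '[[0,0,0],[0,0,0],[0,0,0],[0,0,0],[0,0,0],[0,0,0],[0,0,0],[0,0,0]]' --xyz '[[0,0,0.3],[0,0,0.8],[0,0,1.4],[0,0,2.0],[0,0,2.6],[0,0,3.1],[0,0,3.35],[0,0,3.42]]' --gripper '[0,0,0,0,0,0,0,0]'

```text
time: 8.5
ee_pos: [0.4241, -0.0716, 0.243]
tcp_rot: [-177.0, 0.2, -11.7]
wrist_force: [-0.2, 0.4, -2.5]
opening: 0.0058
```

```bash
python3 - <<'E'
from snap import *
P=snap('a1',None,None)
o=bot.get_obs();x,y,z=o["ee_pos"];yw=np.radians(o["tcp_rot"][2]);print(x,y,z)
mx,my=x+.0217*np.cos(yw),y+.0217*np.sin(yw)
R=np.array([.5873,.0289,.2615]);a=np.linspace(0,2*np.pi,60)
for n,r,f in(("scene",(210,120,300,220),6),("top",(205,150,290,250),6)):
    L=[(proj(P[n],M(mx,my,yw,z-.150,pl)),c) for pl,c in zip(hook()+box(),[(0,0,255),(0,255,0),(255,0,255),(255,0,255)])]
    L.append((proj(P[n],R+.034*np.c_[np.cos(a),np.sin(a),0*a]),(255,255,0)))
    crop(P[n]["image"],r,f,f"a1o_{n}.png",L)
    crop(P[n]["image"],r,f,f"a1_{n}.png")
E
```

```text
8.6 [ 0.42453759 -0.07164284  0.24422136] [-1.77026869e+02  8.83364767e-02 -1.17351797e+01] [ 0.46977495  0.36474407 -3.11764046] [-0.07957861  0.06869013 -0.0028664 ] 0.005524099086220467
0.42453759359405957 -0.07164283643295617 0.24422136032525424
```

View pics/a1o_scene.png

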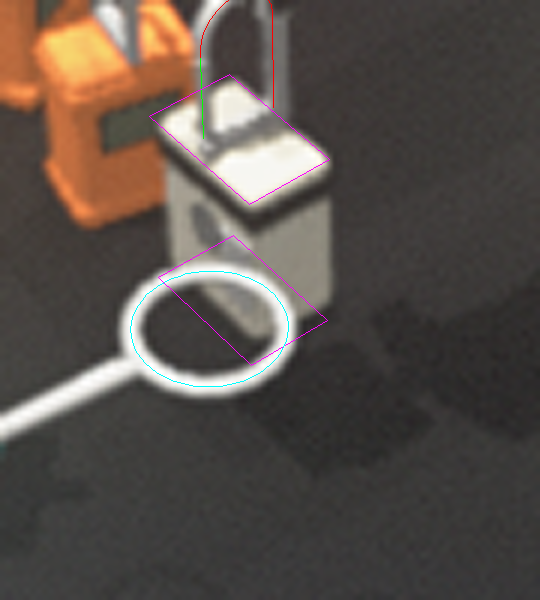

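View pics/a1_scene.png

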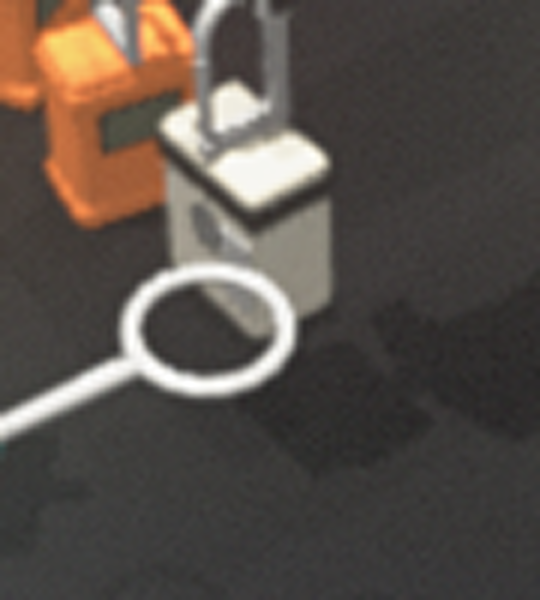

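View pics/a1o_top.png

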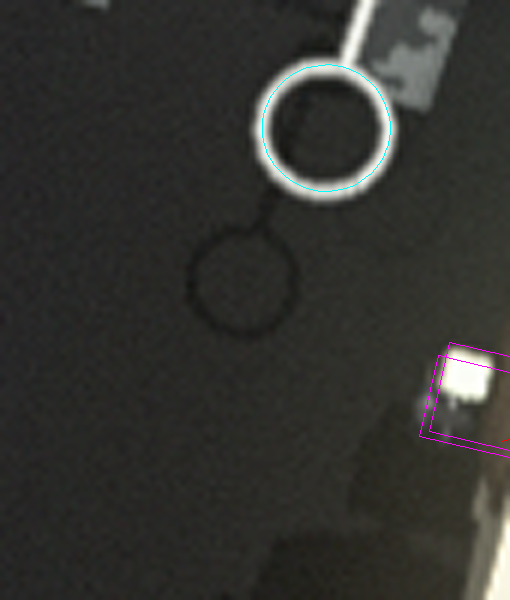

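```bash
python3 -c "
from workcell import bot
o=bot.get_obs();print(o['q'].round(2),o['qd'].round(2),o['ee_pos'],o['tcp_rot'],o['time'],o['joint_efforts'])"
```

```text
[-11.79  -9.8    1.16 101.06   2.97 179.95] [ 0.14 -0.06  1.43  0.41 -0.09  0.03] [ 0.42453759 -0.07164284  0.24422136] [-1.77026869e+02  8.83364767e-02 -1.17351797e+01] 8.6 [-4.70582396e-02 -3.55506742e+01  4.58627164e+01 -2.06577159e-01
  2.20614653e-01 -1.20899567e-03]
```

>>> step_arm --dr '[[0,0,-0.1],[0,0,-0.23],[0,0,-0.36],[0,0,-0.5],[0,0,-0.64],[0,0,-0.78],[0,0,-0.9],[0,0,-1.0]]' --xyz '[[0,0,0],[0,0,0],[0,0,0],[0,0,0],[0,0,0],[0,0,0],[0,0,0],[0,0,0]]' --gripper '[0,0,0,0,0,0,0,0]'

```text
time: 9.4
ee_pos: [0.4251, -0.0716, 0.2451]
tcp_rot: [-178.4, -2.5, 45.8]
wrist_force: [0.1, -0.3, -3.6]
opening: 0.0053
```

```bash
python3 -c "
from workcell import bot
o=bot.get_obs();print(o['q'].round(2),o['qd'].round(2),o['ee_pos'],o['tcp_rot'],o['time'],o['wrist_force'])"
```

```text
[-11.77  -9.79   1.27 101.07   2.97 122.37] [ 8.000e-02 -1.400e-01  1.000e-02 -7.000e-02 -1.000e-02 -5.574e+01] [ 0.4250526  -0.07159841  0.24507006] [-178.39860447   -2.50478731   45.82647676] 9.4 [ 0.05238262 -0.33151412 -3.5602178 ]
```

```bash
cat > go.py <<'E'
import sys
from workcell import bot
import numpy as np
from scipy.spatial.transform import Rotation as R
def go(xyz,yaw,p0=None,rpy0=None):
    o=bot.get_obs();p=o["ee_pos"] if p0 is None else np.array(p0);r=o["tcp_rot"] if rpy0 is None else rpy0
    A=R.from_euler("xyz",r,degrees=True);B=R.from_euler("xyz",[180,0,yaw],degrees=True)
    print("shift",(A.inv().apply(np.array(xyz)-p)/.04).round(3),"dr",(A.inv()*B).as_rotvec().round(4),"q6",o["q"][5].round(1),"t",o["time"])
if __name__=="__main__":
    v=list(map(float,sys.argv[1:]));go(v[:3],v[3])
E
python3 go.py .43 0.0 .2436 105
```

```text
shift [ 1.367 -1.155  0.129] dr [-0.0028 -0.0542 -1.0319] q6 122.4 t 9.4
```

>>> step_arm --dr '[[0,-0.007,-0.13],[0,-0.014,-0.26],[0,-0.02,-0.39],[0,-0.027,-0.52],[0,-0.034,-0.65],[0,-0.04,-0.78],[0,-0.048,-0.91],[-0.003,-0.054,-1.03]]' --xyz '[[0.15,-0.1,0.02],[0.35,-0.25,0.03],[0.55,-0.4,0.05],[0.75,-0.6,0.07],[0.95,-0.8,0.09],[1.15,-0.95,0.11],[1.3,-1.1,0.12],[1.37,-1.15,0.13]]' --gripper '[0,0,0,0,0,0,0,0]'

```text
time: 10.2
ee_pos: [0.4306, 0.0007, 0.2436]
tcp_rot: [180.0, -0.0, 105.0]
wrist_force: [-0.1, -0.3, -3.3]
opening: 0.0054
```

```bash
python3 -c "
from workcell import bot
o=bot.get_obs();print(o['q'].round(2),o['qd'].round(2),o['ee_pos'],o['tcp_rot'],o['time'],o['wrist_force'])"; python3 go.py .448 0.07 .2436 165
```

```text
[ 7.0000e-02 -9.8500e+00  1.1000e+00  1.0095e+02  3.0000e-02  7.5120e+01] [  6.77  -2.06  -2.03  -2.5   -4.03 -61.1 ] [0.43063822 0.00067702 0.24356303] [ 1.79995913e+02 -2.64810483e-02  1.04951931e+02] 10.2 [-0.06789612 -0.29916842 -3.31971482]
shift [ 1.562  0.866 -0.   ] dr [ 3.000e-04 -4.000e-04 -1.048e+00] q6 75.1 t 10.2
```

>>> step_arm --dr '[[0,0,-0.13],[0,0,-0.26],[0,0,-0.39],[0,0,-0.52],[0,0,-0.65],[0,0,-0.78],[0,0,-0.91],[0,0,-1.04]]' --xyz '[[0.2,0.1,0],[0.4,0.2,0],[0.6,0.35,0],[0.8,0.45,0],[1.05,0.6,0],[1.3,0.7,0],[1.5,0.83,0],[1.56,0.87,0]]' --gripper '[0,0,0,0,0,0,0,0]'

```text
time: 11.0
ee_pos: [0.4487, 0.07, 0.2435]
tcp_rot: [179.9, -0.0, 164.5]
wrist_force: [0.1, -0.1, -3.4]
opening: 0.0057
```

>>> step_arm --dr '[[0,0,-0.13],[0,0,-0.26],[0,0,-0.39],[0,0,-0.52],[0,0,-0.65],[0,0,-0.78],[0,0,-0.91],[0,0,-1.04]]' --xyz '[[0,0,0],[0,0,0],[0,0,0],[0,0,0],[0,0,0],[0,0,0],[0,0,0],[0,0,0]]' --gripper '[0,0,0,0,0,0,0,0]'

```text
time: 11.8
ee_pos: [0.4486, 0.0693, 0.2436]
tcp_rot: [180.0, 0.0, -135.9]
wrist_force: [-0.8, 0.9, -2.9]
opening: 0.0053
```

>>> step_arm --dr '[[0,0,-0.13],[0,0,-0.26],[0,0,-0.39],[0,0,-0.52],[0,0,-0.65],[0,0,-0.78],[0,0,-0.91],[0,0,-1.04]]' --xyz '[[0,0,0],[0,0,0],[0,0,0],[0,0,0],[0,0,0],[0,0,0],[0,0,0],[0,0,0]]' --gripper '[0,0,0,0,0,0,0,0]'

```text
time: 12.6
ee_pos: [0.4485, 0.0693, 0.2436]
tcp_rot: [-180.0, 0.1, -76.3]
wrist_force: [-0.5, -0.1, -3.5]
opening: 0.0059
```

```bash
 python3 go.py .448 0.0702 .2436 -16.5
```

```text
shift [-0.024  0.008 -0.   ] dr [-7.000e-04  8.000e-04 -1.044e+00] q6 -94.9 t 12.6
```

>>> step_arm --dr '[[0,0,-0.15],[0,0,-0.3],[0,0,-0.45],[0,0,-0.6],[0,0,-0.75],[0,0,-0.88],[0,0,-0.98],[0,0,-1.04]]' --xyz '[[0,0,0],[0,0,0],[0,0,0],[0,0,0],[0,0,0],[0,0,0],[0,0,0],[0,0,0]]' --gripper '[0,0,0,0,0,0,0,0]'

```text
time: 13.4
ee_pos: [0.4485, 0.0693, 0.2436]
tcp_rot: [-179.9, 0.0, -16.8]
wrist_force: [-0.9, -0.1, -2.7]
opening: 0.006
```

```bash
python3 - <<'E'
from snap import *
P=snap('a2',None,None)
o=bot.get_obs();x,y,z=o["ee_pos"];yw=np.radians(o["tcp_rot"][2]);print(o["q"])
mx,my=x+.0217*np.cos(yw),y+.0217*np.sin(yw)
R=np.array([.5873,.0289,.2615]);a=np.linspace(0,2*np.pi,60)
for n,r,f in(("scene",(220,110,330,210),7),("top",(195,150,280,250),6)):
    L=[(proj(P[n],M(mx,my,yw,z-.150,pl)),c) for pl,c in zip(hook()+box(),[(0,0,255),(0,255,0),(255,0,255),(255,0,255)])]
    L.append((proj(P[n],R+.034*np.c_[np.cos(a),np.sin(a),0*a]),(255,255,0)))
    crop(P[n]["image"],r,f,f"a2o_{n}.png",L)
E
python3 go.py .4815 .0603 .2435 -16.5
```

```text
13.5 [0.44847007 0.06927841 0.24340988] [-1.79956227e+02  3.50126222e-02 -1.69932652e+01] [-0.77490224  0.52994514 -3.47746692] [ 0.00747104  0.07919249 -0.00612573] 0.006039501188491818
[ 8.74295353e+00 -6.76875111e+00  3.78798489e+00  1.00569268e+02
  5.46344064e-02 -1.54263774e+02]
shift [ 0.855 -0.027 -0.003] dr [-0.0008  0.0006 -0.0086] q6 -154.3 t 13.5
```

View pics/a2o_scene.png

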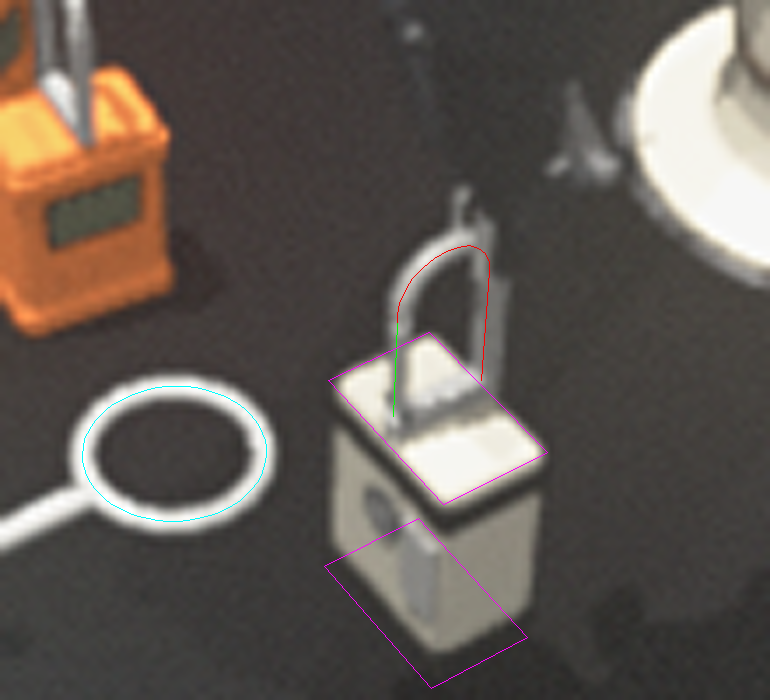

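View pics/a2o_top.png

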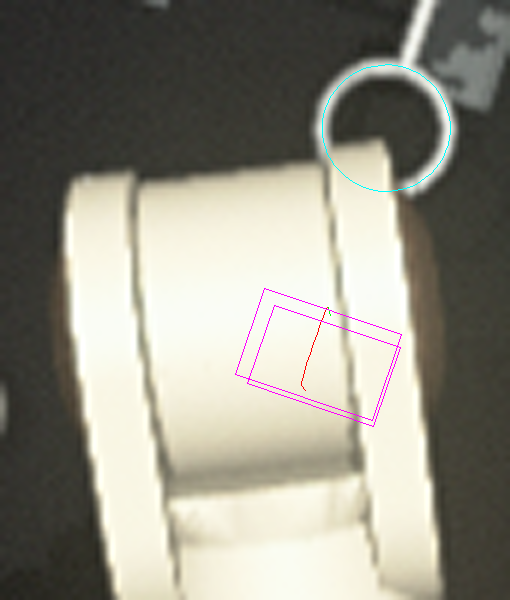

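>>> step_arm --dr '[[0,0,0],[0,0,0],[0,0,0],[0,0,0],[0,0,0],[0,0,0],[0,0,0],[0,0,0]]' --xyz '[[0.1,0,-0.02],[0.3,0,-0.02],[0.5,0,-0.02],[0.7,0,-0.02],[0.9,0,-0.02],[1.05,0,-0.02],[1.12,0,-0.02],[1.12,0,-0.02]]' --gripper '[0,0,0,0,0,0,0,0]'

```text
time: 14.3
ee_pos: [0.4911, 0.056, 0.2428]
tcp_rot: [180.0, 0.1, -17.0]
wrist_force: [0.2, -0.8, -3.6]
opening: 0.0053
```

```bash
cat > st.py <<'E'
from snap import *
def st(tag=None,r=(220,120,300,190)):
    o=bot.get_obs();p=o["ee_pos"];C=np.array([.5873,.0289,.2615]);yw=np.radians(o["tcp_rot"][2]);u=np.array([np.cos(yw),np.sin(yw),0]);n=np.array([-u[1],u[0],0])
    print("t",o["time"].__round__(2),"along",round((p-C)@u*1000,1),"lat",round((p-C)@n*1000,1),"z",round(p[2]*1000,1),"F u,n,z",round(o["wrist_force"]@u,2),round(o["wrist_force"]@n,2),round(o["wrist_force"][2],2),"rot",o["tcp_rot"].round(2),"op",round(o["opening"]*1000,1),"T",o["torque"].round(3))
    if tag:
        P=bot.camera("scene");crop(P["image"],r,9,tag+".png")
E
python3 -c "
from st import *
st('b1')"
```

```text
t 14.3 along -99.9 lat -2.3 z 242.8 F u,n,z 0.46 -0.7 -3.63 rot [ 1.7999e+02  1.4000e-01 -1.7050e+01] op 5.3 T [ 0.02   0.077 -0.037]
```

View pics/b1.png

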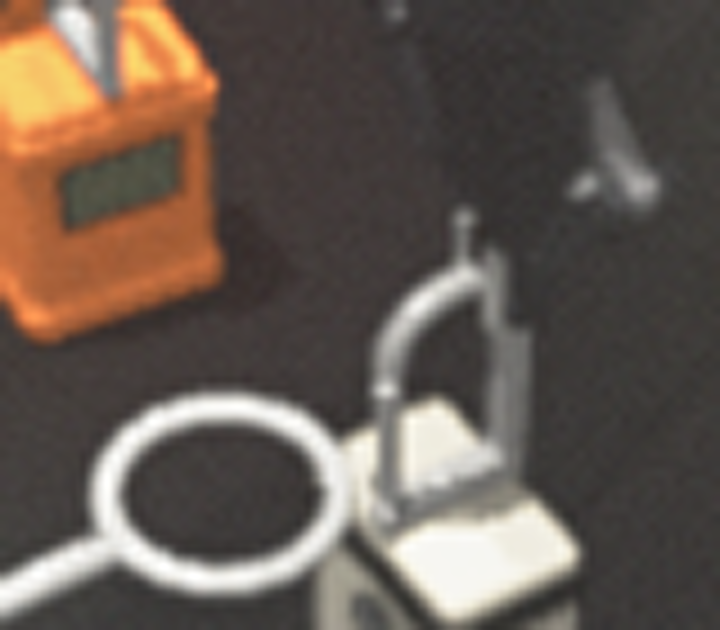

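>>> step_arm --dr '[[0,0,0],[0,0,0],[0,0,0],[0,0,0],[0,0,0],[0,0,0],[0,0,0],[0,0,0]]' --xyz '[[0.03,0,-0.02],[0.06,0,-0.02],[0.09,0,-0.02],[0.12,0,-0.02],[0.15,0,-0.02],[0.18,0,-0.02],[0.21,0,-0.02],[0.23,0,-0.02]]' --gripper '[0,0,0,0,0,0,0,0]'

```text
time: 15.15
ee_pos: [0.4998, 0.0534, 0.2438]
tcp_rot: [-180.0, 0.1, -17.0]
wrist_force: [-0.7, -0.1, -2.9]
opening: 0.0057
```

```bash
python3 -c "
from st import *
st()"
```

```text
t 15.15 along -90.9 lat -2.2 z 243.8 F u,n,z -0.64 -0.3 -2.93 rot [-1.800e+02  1.100e-01 -1.703e+01] op 5.7 T [-0.035  0.037 -0.006]
```

>>> step_arm --dr '[[0,0,0],[0,0,0],[0,0,0],[0,0,0],[0,0,0],[0,0,0],[0,0,0],[0,0,0]]' --xyz '[[0.02,0,0],[0.04,0,0],[0.05,0,0],[0.06,0,0],[0.07,0,0],[0.08,0,0],[0.08,0,0],[0.08,0,0]]' --gripper '[0,0,0,0,0,0,0,0]'

```text
time: 15.95
ee_pos: [0.5027, 0.0525, 0.2438]
tcp_rot: [-180.0, 0.1, -17.0]
wrist_force: [0.2, -0.2, -2.8]
opening: 0.0054
```

```bash
python3 -c "
from st import *
st()"
```

```text
t 15.95 along -87.8 lat -2.2 z 243.8 F u,n,z 0.26 -0.16 -2.78 rot [-1.800e+02  1.100e-01 -1.703e+01] op 5.4 T [ 0.002  0.006 -0.011]
```

>>> step_arm --dr '[[0,0,0],[0,0,0],[0,0,0],[0,0,0],[0,0,0],[0,0,0],[0,0,0],[0,0,0]]' --xyz '[[0.01,0,0],[0.02,0,0],[0.03,0,0],[0.04,0,0],[0.05,0,0],[0.06,0,0],[0.06,0,0],[0.06,0,0]]' --gripper '[0,0,0,0,0,0,0,0]'

```text
time: 16.75
ee_pos: [0.505, 0.0518, 0.2438]
tcp_rot: [180.0, 0.1, -17.0]
wrist_force: [-0.4, -0.8, -3.6]
opening: 0.0059
```

```bash
python3 -c "
from st import *
st()"
```

```text
t 16.75 along -85.4 lat -2.2 z 243.8 F u,n,z -0.18 -0.85 -3.61 rot [ 1.800e+02  1.100e-01 -1.703e+01] op 5.9 T [0.044 0.062 0.002]
```

>>> step_arm --dr '[[0,0,0],[0,0,0],[0,0,0],[0,0,0],[0,0,0],[0,0,0],[0,0,0],[0,0,0]]' --xyz '[[0.01,0,0],[0.02,0,0],[0.03,0,0],[0.04,0,0],[0.05,0,0],[0.06,0,0],[0.06,0,0],[0.06,0,0]]' --gripper '[0,0,0,0,0,0,0,0]'

```text
time: 17.55
ee_pos: [0.5073, 0.0511, 0.2438]
tcp_rot: [-180.0, 0.1, -17.0]
wrist_force: [-0.4, 0.3, -4.5]
opening: 0.0057
```

```bash
python3 -c "
from st import *
st('b2')"
```

```text
t 17.55 along -83.0 lat -2.2 z 243.8 F u,n,z -0.48 0.18 -4.47 rot [-1.800e+02  1.100e-01 -1.703e+01] op 5.7 T [ 0.041  0.091 -0.018]
```

View pics/b2.png

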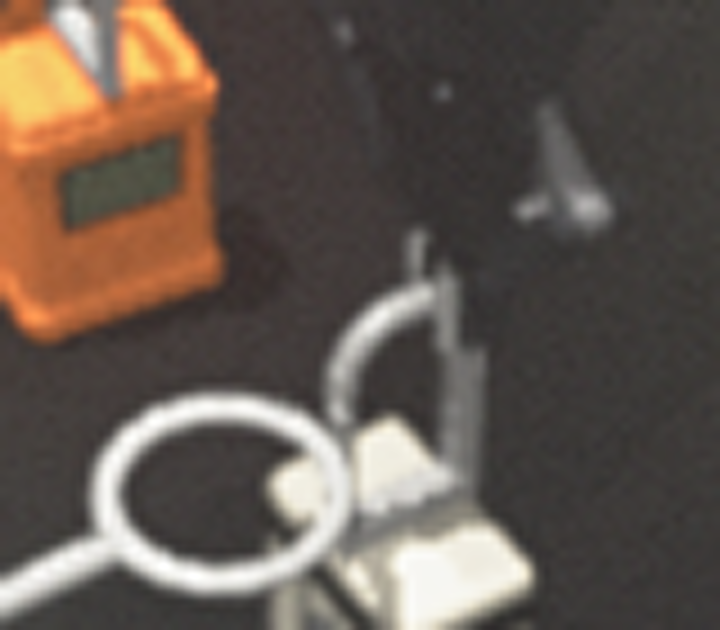

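>>> step_arm --dr '[[0,0,0],[0,0,0],[0,0,0],[0,0,0],[0,0,0],[0,0,0],[0,0,0],[0,0,0]]' --xyz '[[0.01,0,0],[0.02,0,0],[0.03,0,0],[0.04,0,0],[0.05,0,0],[0.05,0,0],[0.05,0,0],[0.05,0,0]]' --gripper '[0,0,0,0,0,0,0,0]'

```text
time: 18.4
ee_pos: [0.5091, 0.0506, 0.2438]
tcp_rot: [-180.0, 0.1, -17.0]
wrist_force: [-3.8, 1.0, -1.8]
opening: 0.0055
```

```bash
python3 -c "
from st import *
st()"
```

```text
t 18.4 along -81.1 lat -2.2 z 243.8 F u,n,z -3.95 -0.18 -1.84 rot [-1.800e+02  1.300e-01 -1.703e+01] op 5.5 T [ 0.302  0.974 -0.008]
```

>>> step_arm --dr '[[0,0,0],[0,0,0],[0,0,0],[0,0,0],[0,0,0],[0,0,0],[0,0,0],[0,0,0]]' --xyz '[[0.01,0,0],[0.02,0,0],[0.03,0,0],[0.04,0,0],[0.05,0,0],[0.05,0,0],[0.05,0,0],[0.05,0,0]]' --gripper '[0,0,0,0,0,0,0,0]'

```text
time: 19.2
ee_pos: [0.5111, 0.0499, 0.2438]
tcp_rot: [-180.0, 0.1, -17.0]
wrist_force: [-3.2, 1.4, -2.7]
opening: 0.0053
```

```bash
python3 -c "
from st import *
st()"
```

```text
t 19.2 along -79.0 lat -2.2 z 243.8 F u,n,z -3.51 0.44 -2.7 rot [-1.800e+02  1.100e-01 -1.703e+01] op 5.3 T [ 0.306  1.024 -0.011]
```

>>> step_arm --dr '[[0,0,0],[0,0,0],[0,0,0],[0,0,0],[0,0,0],[0,0,0],[0,0,0],[0,0,0]]' --xyz '[[0.04,0,0],[0.08,0,0],[0.12,0,0],[0.16,0,0],[0.2,0,0],[0.24,0,0],[0.27,0,0],[0.27,0,0]]' --gripper '[0,0,0,0,0,0,0,0]'

```text
time: 20.0
ee_pos: [0.5214, 0.0468, 0.2436]
tcp_rot: [-180.0, 0.1, -17.0]
wrist_force: [-5.7, 1.4, -3.0]
opening: 0.0054
```

```bash
python3 -c "
from st import *
st('b3')"
```

```text
t 20.0 along -68.3 lat -2.2 z 243.6 F u,n,z -5.9 -0.34 -3.02 rot [-1.800e+02  1.500e-01 -1.702e+01] op 5.4 T [0.453 1.352 0.014]
```

View pics/b3.png

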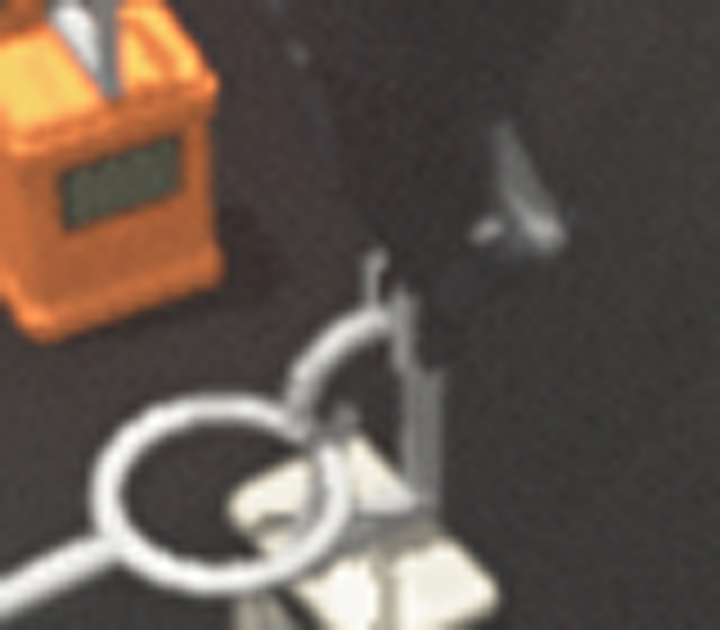

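>>> step_arm --dr '[[0,0,0],[0,0,0],[0,0,0],[0,0,0],[0,0,0],[0,0,0],[0,0,0],[0,0,0]]' --xyz '[[0.02,0,0],[0.04,0,0],[0.06,0,0],[0.08,0,0],[0.09,0,0],[0.09,0,0],[0.09,0,0],[0.09,0,0]]' --gripper '[0,0,0,0,0,0,0,0]'

```text
time: 20.85
ee_pos: [0.5246, 0.0458, 0.2436]
tcp_rot: [-180.0, 0.2, -17.0]
wrist_force: [-6.6, 1.6, -2.6]
opening: 0.0057
```

```bash
python3 -c "
from st import *
st('b4')"
```

```text
t 20.85 along -64.9 lat -2.2 z 243.6 F u,n,z -6.78 -0.43 -2.64 rot [-1.800e+02  1.600e-01 -1.702e+01] op 5.7 T [ 0.458  1.515 -0.008]
```

View pics/b4.png

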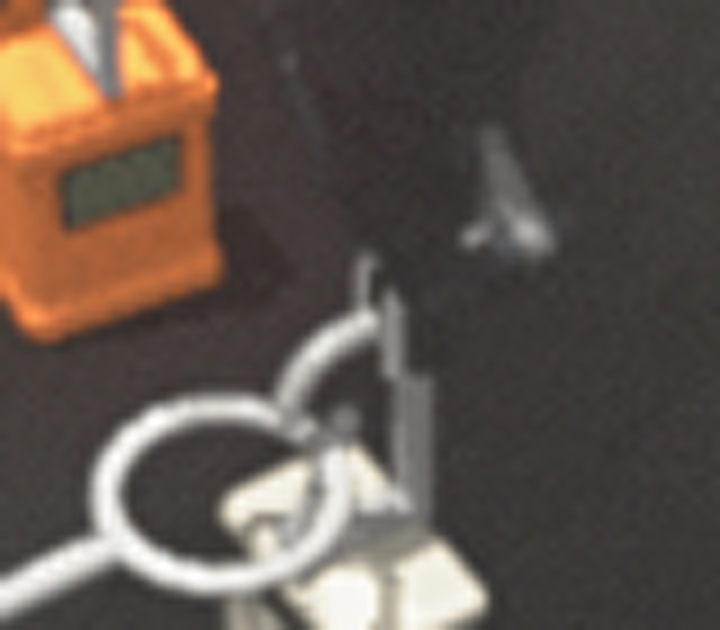

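>>> step_arm --dr '[[0,0,0],[0,0,0],[0,0,0],[0,0,0],[0,0,0],[0,0,0],[0,0,0],[0,0,0]]' --xyz '[[0.01,0,0],[0.02,0,0],[0.03,0,0],[0.035,0,0],[0.035,0,0],[0.035,0,0],[0.035,0,0],[0.035,0,0]]' --gripper '[0,0,0,0,0,0,0,0]'

```text
time: 21.7
ee_pos: [0.5259, 0.0454, 0.2435]
tcp_rot: [180.0, 0.2, -17.0]
wrist_force: [-6.0, 1.7, -3.7]
opening: 0.0053
```

```bash
python3 -c "
from st import *
st('b5')"
```

```text
t 21.7 along -63.5 lat -2.2 z 243.5 F u,n,z -6.23 -0.08 -3.73 rot [ 1.800e+02  1.700e-01 -1.703e+01] op 5.3 T [0.448 1.481 0.017]
```

View pics/b5.png

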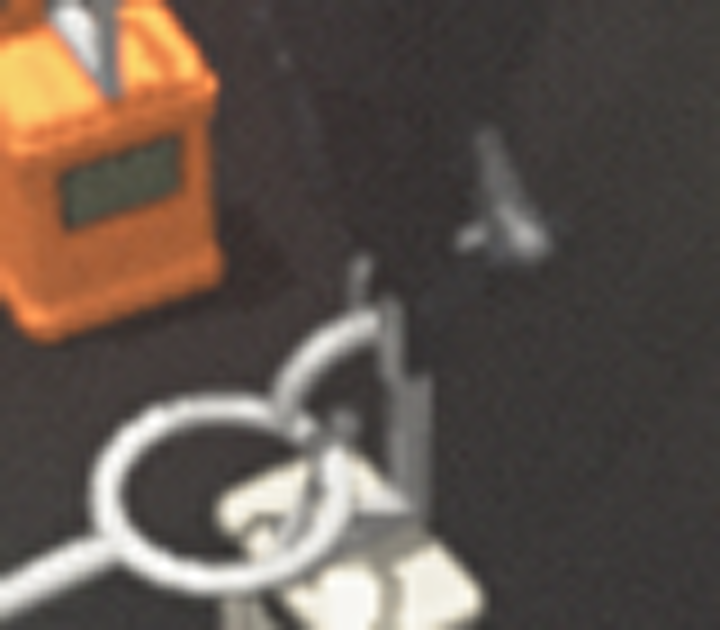

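>>> step_arm --dr '[[0,0,0],[0,0,0],[0,0,0],[0,0,0],[0,0,0],[0,0,0],[0,0,0],[0,0,0]]' --xyz '[[0,0,0.02],[0,0,0.04],[0,0,0.06],[0,0,0.08],[0,0,0.1],[0,0,0.12],[0,0,0.14],[0,0,0.14]]' --gripper '[0,0,0,0,0,0,0,0]'

```text
time: 22.55
ee_pos: [0.5261, 0.0453, 0.2379]
tcp_rot: [180.0, 0.1, -17.0]
wrist_force: [-4.2, 1.6, -4.0]
opening: 0.0059
```

```bash
python3 -c "
from st import *
st()"
```

```text
t 22.55 along -63.3 lat -2.2 z 237.9 F u,n,z -4.49 0.28 -3.98 rot [ 1.800e+02  1.400e-01 -1.703e+01] op 5.9 T [ 0.35   1.106 -0.023]
```

>>> step_arm --dr '[[0,0,0],[0,0,0],[0,0,0],[0,0,0],[0,0,0],[0,0,0],[0,0,0],[0,0,0]]' --xyz '[[0,0,0.02],[0,0,0.04],[0,0,0.06],[0,0,0.08],[0,0,0.1],[0,0,0.12],[0,0,0.14],[0,0,0.14]]' --gripper '[0,0,0,0,0,0,0,0]'

```text
time: 23.35
ee_pos: [0.5262, 0.0453, 0.2322]
tcp_rot: [180.0, 0.1, -17.0]
wrist_force: [-4.6, 1.3, -6.6]
opening: 0.0056
```

```bash
python3 -c "
from st import *
st('b6')"
```

```text
t 23.35 along -63.2 lat -2.2 z 232.2 F u,n,z -4.76 -0.07 -6.64 rot [ 1.7999e+02  1.3000e-01 -1.7030e+01] op 5.6 T [0.234 0.898 0.065]
```

View pics/b6.png

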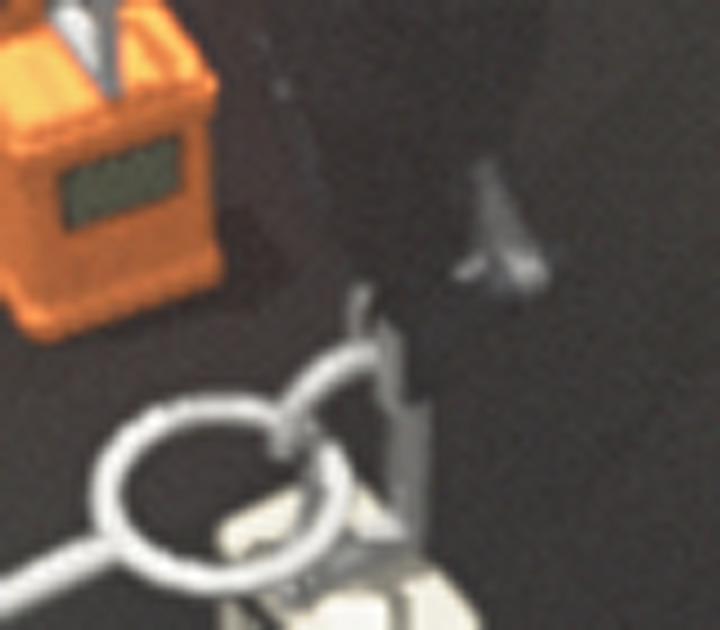

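>>> step_arm --dr '[[0,0,0],[0,0,0],[0,0,0],[0,0,0],[0,0,0],[0,0,0],[0,0,0],[0,0,0]]' --xyz '[[0,0,0.02],[0,0,0.04],[0,0,0.06],[0,0,0.08],[0,0,0.1],[0,0,0.12],[0,0,0.14],[0,0,0.14]]' --gripper '[0,0,0,0,0,0,0,0]'

```text
time: 24.2
ee_pos: [0.5263, 0.0453, 0.2269]
tcp_rot: [-180.0, 0.1, -17.0]
wrist_force: [-0.0, -0.4, -2.2]
opening: 0.0053
```

```bash
python3 -c "
from st import *
st('b7')"
```

```text
t 24.2 along -63.1 lat -2.2 z 226.9 F u,n,z 0.08 -0.39 -2.15 rot [-1.800e+02  1.000e-01 -1.703e+01] op 5.3 T [-0.009  0.041  0.051]
```

View pics/b7.png

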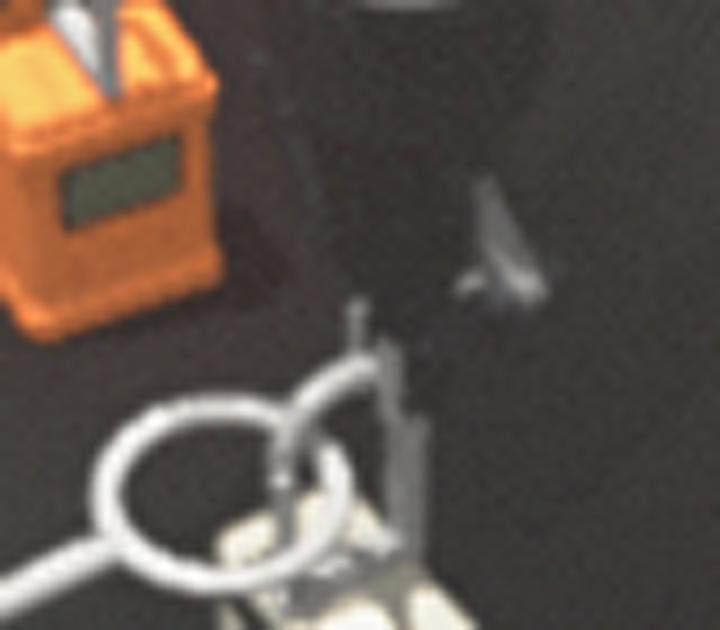

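>>> step_arm --dr '[[0,0,0],[0,0,0],[0,0,0],[0,0,0],[0,0,0],[0,0,0],[0,0,0],[0,0,0]]' --xyz '[[0.03,0,0],[0.07,0,0],[0.11,0,0],[0.15,0,0],[0.19,0,0],[0.23,0,0],[0.26,0,0],[0.26,0,0]]' --gripper '[0,0,0,0,0,0,0,0]'

```text
time: 25.05
ee_pos: [0.5363, 0.0422, 0.2268]
tcp_rot: [180.0, 0.1, -17.0]
wrist_force: [-0.1, -0.3, -3.2]
opening: 0.0055
```

```bash
python3 -c "
from st import *
st('b8')"
```

```text
t 25.05 along -52.7 lat -2.2 z 226.8 F u,n,z -0.03 -0.35 -3.19 rot [ 1.800e+02  1.200e-01 -1.703e+01] op 5.5 T [ 0.024  0.027 -0.041]
```

>>> step_arm --dr '[[0,0,0],[0,0,0],[0,0,0],[0,0,0],[0,0,0],[0,0,0],[0,0,0],[0,0,0]]' --xyz '[[0,0,0.03],[0,0,0.06],[0,0,0.09],[0,0,0.12],[0,0,0.15],[0,0,0.18],[0,0,0.2],[0,0,0.2]]' --gripper '[0,0,0,0,0,0,0,0]'

```text
time: 25.9
ee_pos: [0.5361, 0.0423, 0.2188]
tcp_rot: [180.0, 0.1, -17.0]
wrist_force: [-0.4, 0.3, -3.3]
opening: 0.0057
```

```bash
python3 -c "
from st import *
st('b9')"
```

```text
t 25.9 along -52.9 lat -2.2 z 218.8 F u,n,z -0.5 0.16 -3.33 rot [ 1.800e+02  1.200e-01 -1.703e+01] op 5.7 T [ 0.022  0.033 -0.025]
```

View pics/b9.png

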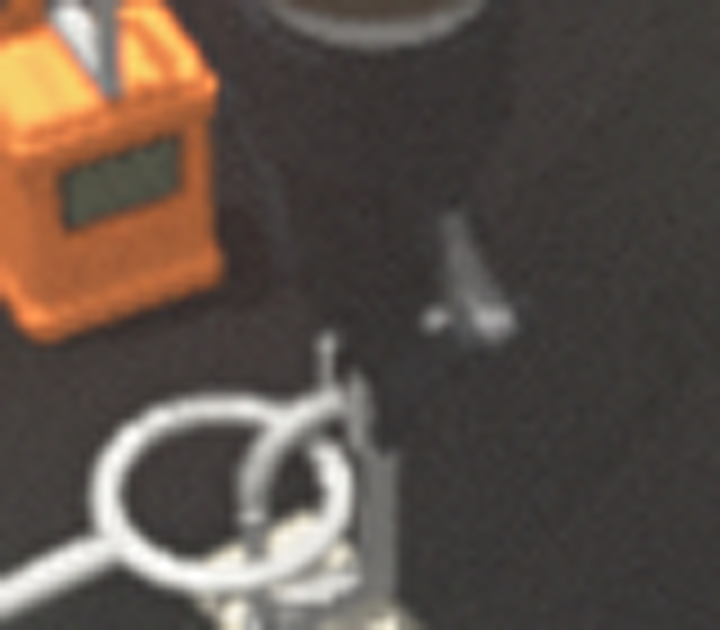

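>>> step_arm --dr '[[0,0,0],[0,0,0],[0,0,0],[0,0,0],[0,0,0],[0,0,0],[0,0,0],[0,0,0]]' --xyz '[[0,0,0.01],[0,0,0.02],[0,0,0.03],[0,0,0.04],[0,0,0.05],[0,0,0.06],[0,0,0.06],[0,0,0.06]]' --gripper '[0,0,0,0,0,0,0,0]'

```text
time: 26.75
ee_pos: [0.5361, 0.0423, 0.2165]
tcp_rot: [-180.0, 0.1, -17.0]
wrist_force: [0.1, -0.6, -2.9]
opening: 0.0059
```

```bash
python3 -c "
from st import *
st()"
```

```text
t 26.75 along -52.8 lat -2.2 z 216.5 F u,n,z 0.25 -0.52 -2.85 rot [-1.800e+02  1.100e-01 -1.703e+01] op 5.9 T [0.026 0.024 0.007]
```

>>> step_arm --dr '[[0,0,0],[0,0,0],[0,0,0],[0,0,0],[0,0,0],[0,0,0],[0,0,0],[0,0,0]]' --xyz '[[0,0,0.01],[0,0,0.02],[0,0,0.03],[0,0,0.03],[0,0,0.03],[0,0,0.03],[0,0,0.03],[0,0,0.03]]' --gripper '[0,0,0,0,0,0,0,0]'

```text
time: 27.55
ee_pos: [0.5361, 0.0423, 0.2153]
tcp_rot: [-180.0, 0.1, -17.0]
wrist_force: [0.6, 0.7, -3.4]
opening: 0.0055
```

```bash
python3 -c "
from st import *
st()"
```

```text
t 27.55 along -52.8 lat -2.2 z 215.3 F u,n,z 0.36 0.81 -3.38 rot [-1.800e+02  1.100e-01 -1.703e+01] op 5.5 T [-0.01   0.064 -0.038]
```

>>> step_arm --dr '[[0,0,0],[0,0,0],[0,0,0],[0,0,0],[0,0,0],[0,0,0],[0,0,0],[0,0,0]]' --xyz '[[0,0,0.01],[0,0,0.02],[0,0,0.03],[0,0,0.03],[0,0,0.03],[0,0,0.03],[0,0,0.03],[0,0,0.03]]' --gripper '[0,0,0,0,0,0,0,0]'

```text
time: 28.35
ee_pos: [0.5361, 0.0423, 0.2141]
tcp_rot: [-180.0, 0.1, -17.0]
wrist_force: [-0.8, -0.2, -3.2]
opening: 0.0056
```

```bash
python3 -c "
from st import *
st()"
```

```text
t 28.35 along -52.8 lat -2.2 z 214.1 F u,n,z -0.67 -0.46 -3.2 rot [-1.800e+02  1.100e-01 -1.703e+01] op 5.6 T [ 0.052  0.055 -0.001]
```

>>> step_arm --dr '[[0,0,0],[0,0,0],[0,0,0],[0,0,0],[0,0,0],[0,0,0],[0,0,0],[0,0,0]]' --xyz '[[0,0,0.01],[0,0,0.02],[0,0,0.02],[0,0,0.02],[0,0,0.02],[0,0,0.02],[0,0,0.02],[0,0,0.02]]' --gripper '[0,0,0,0,0,0,0,0]'

```text
time: 29.15
ee_pos: [0.5361, 0.0423, 0.2133]
tcp_rot: [-180.0, 0.1, -17.0]
wrist_force: [0.2, -0.4, -3.5]
opening: 0.0052
```

```bash
python3 -c "
from st import *
st()"
```

```text
t 29.15 along -52.9 lat -2.2 z 213.3 F u,n,z 0.3 -0.35 -3.54 rot [-1.800e+02  1.100e-01 -1.703e+01] op 5.2 T [ 0.01   0.102 -0.022]
```

>>> step_arm --dr '[[0,0,0],[0,0,0],[0,0,0],[0,0,0],[0,0,0],[0,0,0],[0,0,0],[0,0,0]]' --xyz '[[0,0,0.01],[0,0,0.02],[0,0,0.03],[0,0,0.03],[0,0,0.03],[0,0,0.03],[0,0,0.03],[0,0,0.03]]' --gripper '[0,0,0,0,0,0,0,0]'

```text
time: 29.95
ee_pos: [0.5361, 0.0423, 0.2122]
tcp_rot: [-180.0, 0.1, -17.0]
wrist_force: [0.3, -0.8, -1.5]
opening: 0.0054
```

```bash
python3 -c "
from st import *
st('c1')"
```

```text
t 29.95 along -52.8 lat -2.2 z 212.2 F u,n,z 0.55 -0.66 -1.5 rot [-1.800e+02  1.100e-01 -1.703e+01] op 5.4 T [-0.003  0.025 -0.044]
```

View pics/c1.png

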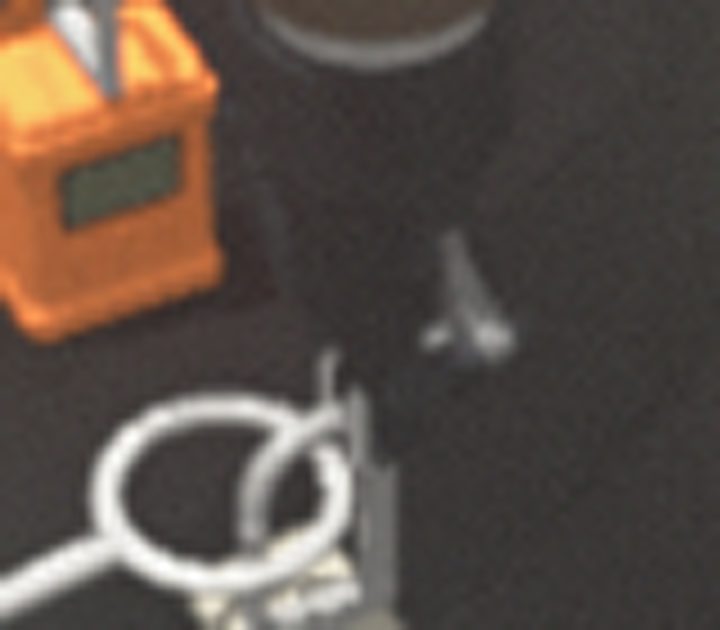

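>>> step_arm --dr '[[0,0,0],[0,0,0],[0,0,0],[0,0,0],[0,0,0],[0,0,0],[0,0,0],[0,0,0]]' --xyz '[[0,0,0.005],[0,0,0.01],[0,0,0.015],[0,0,0.015],[0,0,0.015],[0,0,0.015],[0,0,0.015],[0,0,0.015]]' --gripper '[0,0,0,0,0,0,0,0]'

```text
time: 30.8
ee_pos: [0.5361, 0.0423, 0.2116]
tcp_rot: [-180.0, 0.1, -17.0]
wrist_force: [0.1, 0.4, -0.2]
opening: 0.0052
```

```bash
python3 -c "
from st import *
st()"
```

```text
t 30.8 along -52.8 lat -2.2 z 211.6 F u,n,z -0.05 0.44 -0.17 rot [-1.800e+02  1.000e-01 -1.703e+01] op 5.2 T [-0.001  0.003 -0.009]
```

>>> step_arm --dr '[[0,0,0],[0,0,0],[0,0,0],[0,0,0],[0,0,0],[0,0,0],[0,0,0],[0,0,0]]' --xyz '[[0,0,0],[0,0,0],[0,0,0],[0,0,0],[0,0,0],[0,0,0],[0,0,0],[0,0,0]]' --gripper '[0.15,0.2,0.25,0.3,0.35,0.4,0.45,0.45]' --squeeze 20

```text
time: 31.6
ee_pos: [0.5361, 0.0423, 0.2115]
tcp_rot: [-180.0, 0.1, -17.0]
wrist_force: [-0.4, -0.7, -0.2]
opening: 0.0384
```

```bash
python3 -c "
from st import *
st('c2',(220,140,300,210))"
```

```text
t 31.6 along -52.9 lat -2.2 z 211.5 F u,n,z -0.22 -0.77 -0.22 rot [-1.800e+02  1.100e-01 -1.703e+01] op 38.4 T [ 0.005 -0.026 -0.003]
```

View pics/c2.png

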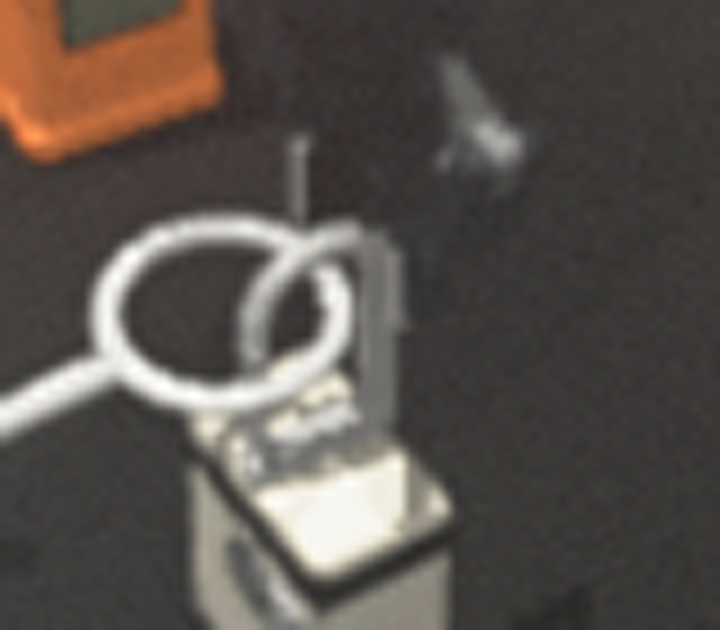

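>>> step_arm --dr '[[0,0,0],[0,0,0],[0,0,0],[0,0,0],[0,0,0],[0,0,0],[0,0,0],[0,0,0]]' --xyz '[[0,0,-0.15],[0,0,-0.4],[0,0,-0.8],[0,0,-1.2],[0,0,-1.7],[0,0,-2.3],[0,0,-2.9],[0,0,-3.2]]' --gripper '[0.45,0.45,0.45,0.45,0.45,0.45,0.45,0.45]'

```text
time: 32.45
ee_pos: [0.5365, 0.0422, 0.3425]
tcp_rot: [-179.9, -0.1, -17.0]
wrist_force: [0.6, -0.0, -1.0]
opening: 0.0386
```

>>> step_arm --dr '[[0,0,0],[0,0,0],[0,0,0],[0,0,0],[0,0,0],[0,0,0],[0,0,0],[0,0,0]]' --xyz '[[-0.5,0,-0.2],[-1.2,0,-0.4],[-2,0,-0.4],[-3,0,-0.4],[-4,0,-0.4],[-4.5,0,-0.4],[-4.5,0,-0.4],[-4.5,0,-0.4]]' --gripper '[0.45,0.45,0.45,0.45,0.45,0.45,0.45,0.45]'

```text
time: 33.25
ee_pos: [0.3645, 0.095, 0.3568]
tcp_rot: [-179.9, 0.0, -17.0]
wrist_force: [-0.1, -0.2, 0.4]
opening: 0.0384
```

```bash
python3 - <<'E'
from snap import *
P=snap('d1',None,None)
R=np.array([.5873,.0289,.2585]);a=np.linspace(0,2*np.pi,60);yw=np.radians(-17)
F=R-.034*np.array([np.cos(yw),np.sin(yw),0])
Q=pickle.load(open("p0.pkl","rb"))
for n,r,f in(("scene",(210,140,300,230),7),("top",(225,130,310,215),7)):
    L=[(proj(P[n],M(F[0],F[1],yw,F[2]-.196,pl)),c) for pl,c in zip(hook()+box(),[(0,0,255),(0,255,0),(255,0,255),(255,0,255)])]
    crop(P[n]["image"],r,f,f"d1_{n}.png");crop(P[n]["image"],r,f,f"d1o_{n}.png",L)
    d=np.abs(P[n]["image"].astype(int)-Q[n]["image"]).max(2)>60
    print(n,d.sum())
    for t in("bottle","tape","mallet"):
        for W in(Q,P):
            if W is P:
                x=bot.regions_of(P[n],t); print(n,t,[(round(v["p"],2),np.round(v["box"],1).tolist()) for v in x[:1]])
E
```

```text
33.35 [0.36506884 0.09477683 0.35590853] [ 1.79998221e+02  1.07575505e-01 -1.70445642e+01] [ 0.5474141  -0.29637929 -0.42811623] [-0.06822952 -0.0249792   0.01510627] 0.038359361725920735
scene 8786
scene bottle [(0.78, [350.6, 234.7, 29.9, 44.9])]
scene tape [(0.67, [157.1, 173.7, 33.6, 28.7])]
scene mallet [(0.67, [366.6, 309.1, 60.3, 92.9])]
top 17953
top bottle [(0.7, [185.3, 217.8, 15.2, 12.8])]
top tape [(0.81, [356.8, 182.7, 29.1, 28.4])]
top mallet [(0.76, [148.6, 187.4, 22.5, 61.1])]
```

View pics/d1_scene.png

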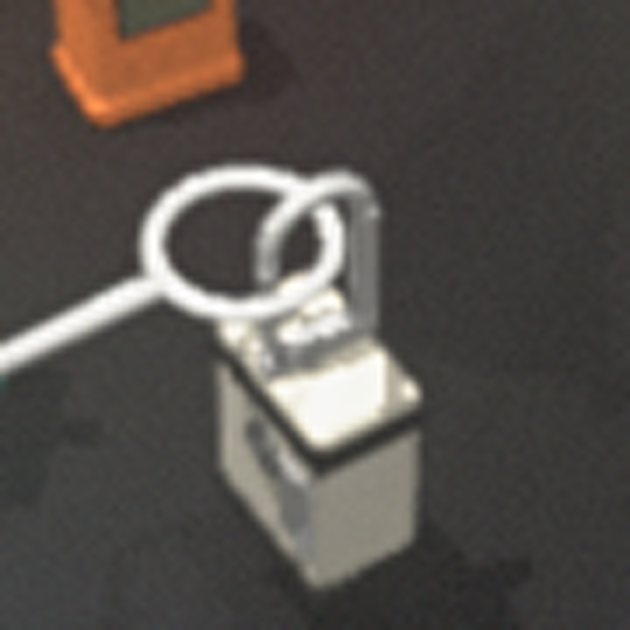

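View pics/d1o_scene.png

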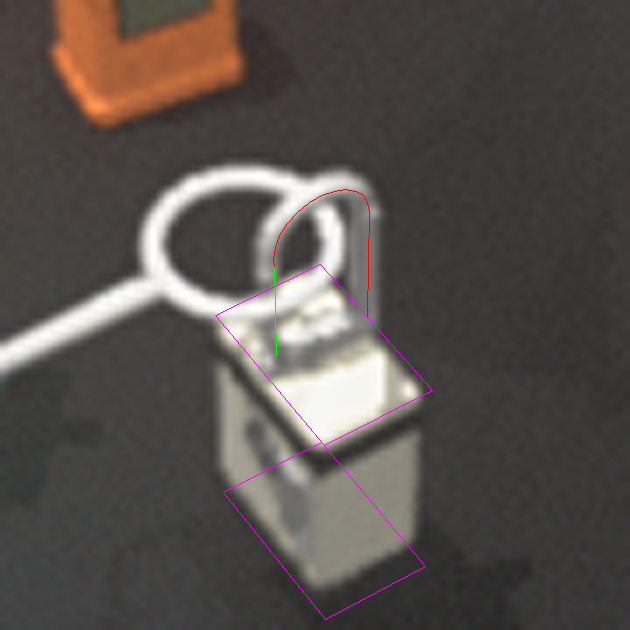

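View pics/d1_top.png

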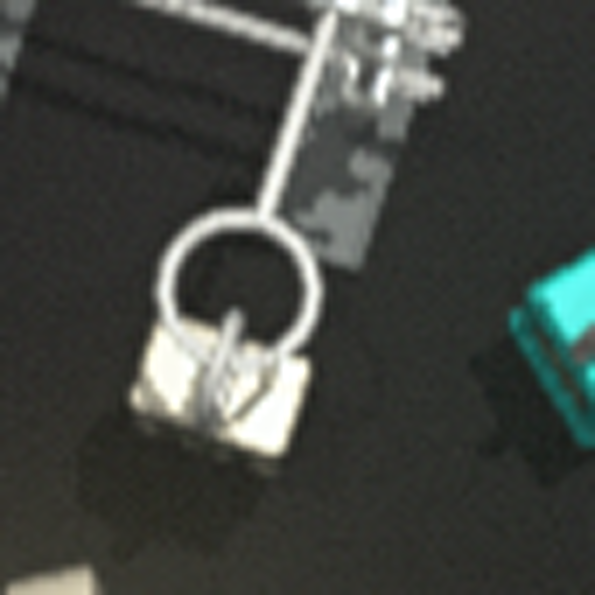

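>>> step_arm --dr '[[0,0,0],[0,0,0],[0,0,0],[0,0,0],[0,0,0],[0,0,0],[0,0,0],[0,0,0]]' --xyz '[[0,0,0],[0,0,0],[0,0,0],[0,0,0],[0,0,0],[0,0,0],[0,0,0],[0,0,0]]' --gripper '[0.45,0.45,0.45,0.45,0.45,0.45,0.45,0.45]'

```text
time: 34.45
ee_pos: [0.3642, 0.0949, 0.3559]
tcp_rot: [-180.0, 0.1, -17.0]
wrist_force: [0.5, 1.0, 0.5]
opening: 0.0386
```

>>> step_arm --dr '[[0,0,0],[0,0,0],[0,0,0],[0,0,0],[0,0,0],[0,0,0],[0,0,0],[0,0,0]]' --xyz '[[0,0,0],[0,0,0],[0,0,0],[0,0,0],[0,0,0],[0,0,0],[0,0,0],[0,0,0]]' --gripper '[0.45,0.45,0.45,0.45,0.45,0.45,0.45,0.45]'

```text
time: 35.25
ee_pos: [0.3643, 0.0949, 0.3559]
tcp_rot: [-180.0, 0.1, -17.0]
wrist_force: [-0.5, 0.4, -0.2]
opening: 0.0387
```

```bash
python3 - <<'E'
from snap import *
a=pickle.load(open("d1.pkl","rb"))["scene"]["image"].astype(int)
ims=[bot.camera("scene")["image"].astype(int) for _ in range(6)]
s=(slice(140,230),slice(210,300))
for i in ims: print(np.abs(i-a)[s].mean().round(2),np.abs(i-ims[0])[s].mean().round(2),cv2.phaseCorrelate(a[s].mean(2),i[s].mean(2)))
crop(ims[-1].astype(np.uint8),(225,150,285,220),9,"e1.png")
E
```

```text
1.81 0.0 ((-0.01812694522073599, 0.007351678687435026), 1.0035151300775296)
1.82 1.82 ((-0.006137563967726578, 0.011292687192003825), 1.0071828617170335)
1.82 1.81 ((-0.02830773902999084, 0.003046822694493301), 1.005424185481843)
1.81 1.81 ((-0.02475524407712726, -0.032033819354211346), 1.0061846944631376)
1.79 1.79 ((0.0024410617334567064, -0.013732915229745402), 1.0028642256423903)
1.81 1.82 ((0.01242020086544926, 0.01317147732979862), 1.000174225458476)
```

View pics/e1.png

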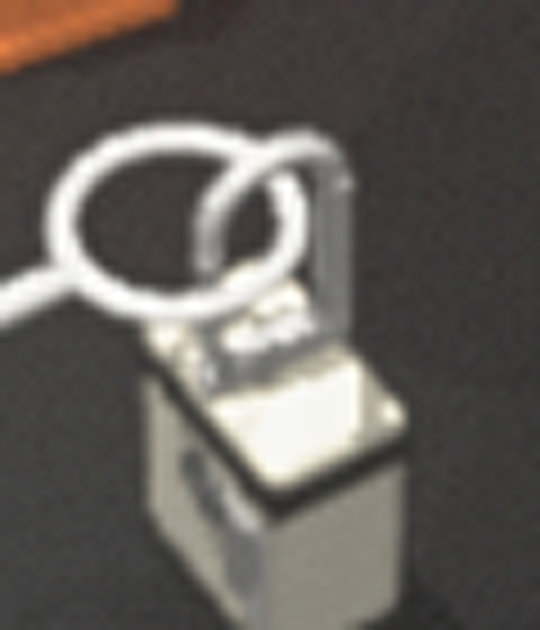

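The picture shows the monitor hanging still: the bow passes over the front wire at about (270,150), and the body is upright below it. Image-to-image shift is under 0.05 px. I'm handing the job in.

```bash
python3 -c "
from workcell import bot
print(bot.job_done())"
```

```text
the job is handed in; nothing more can be done
None
```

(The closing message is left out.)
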